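# Pack the sloping test block level and stand the laser on it

### The arm

A 6-joint arm with a two-finger parallel gripper is mounted at the origin on the work surface. World frame = base frame: x ahead of the robot, y to its left, z up, the work surface at z = 0. Lengths are in m, angles in rad, forces in N, time in s.
With the tool pointing down it reaches from about 0.25 to 0.775 m from the base axis. Payload 4 kg.
Tool frame: the origin (TCP) lies at the very end of the fingers, on their centre line; the grasp point (between the pads) lies 19 mm behind it; y points along the fingers, x is the direction in which the jaws open and shut, and the axes are right-handed (so a half turn about y gives the same grasp; the last joint's range is limited). The gripper opens to 94 mm and grips with 3 to 60 N. Pads are 16 mm wide; open, the fingers measure 119 mm over their backs; the gripper's body (75 mm by 177 mm) begins 78 mm behind the grasp point.
Start: joints at [-1.33, 0.087, 1.371, -0, 1.684, -0.103], TCP at [0.185, -0.518, 0.206] pointing down, gripper open.
Joint ranges: [-3.1, 3.1], [-0.76, 2.03], [0.27, 2.55], [-1.08, 4.22], [0.17, 2.65], [-2.57, 2.57]. Speed limits (rad/s): [2.79, 2.79, 3.14, 3.14, 3.14, 3.14].

### API

Orientations are given as [roll, pitch, yaw] about the fixed x, y, z axes, in that order (R = Rz(yaw) Ry(pitch) Rx(roll)).
In Python, from bench import robot gives the robot as it stands.
- The arm moves only by the shell command python3 -m handwheel 'ROWS' [OPENING]. ROWS is JSON, a list of rows, each an object with "delta_pos": the shift along the tool's x, y, z in mm, a list of three; "yaw": the turn about the tool's y in rad. A call has 1 to 12 rows; each row is the pose to reach, as a shift and turn from the pose commanded when the call began, along the tool's axes at that moment; what a row does not reach only later rows make up. A row lasts 1/10 s, in which the tool goes at most 50 mm and 8.59 degrees, less where a joint would pass 70% of its speed; a pose out of reach is approached as far as the arm can. A call with a gripper value outside its range is refused whole. OPENING is the closure in counts, from 0 (fully open) to 255 (shut), set as the call begins (- or left out, the last holds). The fingers move at their own pace and stop on an object; the grip force is fixed at half the most. Time passes only in rows, so rows that repeat a pose let the fingers close. It gives the time, the measured TCP pose, the force and the opening at its end, in the units of the state.
- robot.get_obs(): the state, without advancing time (a new reading comes with each control period).
- robot.snapshot(name): name is "scene" or "side" or "wrist"; returns a dict with "image" (480x640x3 uint8, red, green, blue), "fx", "fy", "cx", "cy" (pixels), "rvec" (rotation vector, rad) and "tvec" (3), from world to camera coordinates, as OpenCV has them. Camera axes: x right, y down, z forward; pixel columns grow to the right and rows downward; lengths in m; the calibration is good to about 2 mm. A picture is of the moment at which its call begins. There is no depth.
- robot.close_job(): hands the job in, once; it reports no verdict.
The state is a dict: "time": time; "joint_positions": joint angles; "qvel": joint speeds; "joint_torque": joint torques, N m; "tool_pos": TCP position; "ee_rot": TCP orientation; "wrist_force": force on the tool from outside, world axes, zero at the start; "wrist_torque": the same for the moment, N m; "width": finger opening in m.
Only numpy, scipy, OpenCV 4.12 (cv2) and the standard library are available. Lean on these libraries where they do the work, as an engineer would, in place of code of your own. Each camera call takes 0.05 s, during which the arm holds its last target.

### The job

Make a level stand for the yellow laser level on the sloping concrete block: lay the grey stone offcut on the block, then the red brick offcut on the grey one, each turned the way round in which it rests steadily and the top of the pile comes out level. Then stand the laser gently upright on the red offcut, so that it is within about 4 degrees of level, and let go. Do not tip the laser over, and leave the tape measure and the orange paint can where they are.

Things in the scene. Friction and masses are not known exactly. Their poses are not given: they have to be found in the camera images.
- block: Fixed concrete test block, 110 mm (x) by 90 mm (y), standing on the bench. Origin: centre of its underside. z up. Its top is a flat slope of 12 degrees that falls towards its +x: 59 mm high at the -x end, 47 mm in the middle, 35 mm at the +x end.
- block_top (a point): The middle of the block's sloping top face, 47 mm above the bench, on the block's z axis.
- grey_stone: Loose dark grey stone offcut, irregular eight-sided outline, 92 (x) by 56 mm (y), about 0.24 kg; its sawn sides at y = +-28 mm are parallel and upright over x = -34 to +28 mm: grip there. Origin: centre of its underside, z up. The rough underside rests on three bumps 3 mm proud, tips at z = 0, at (x, y) = (30, 4), (-28, 18), (-26, -18) mm. Orange paint stripe across the thick +x end.
- grey_top (a point): The middle of the grey offcut's flat top face, 20 mm above its origin. The top slopes 6 degrees, rising towards the offcut's +x: 15 mm above the bump tips at the thin -x end, 25 mm at the thick, striped +x end.
- red_stone: Loose brick-red offcut, irregular seven-sided outline, 84 (x) by 50 mm (y), about 0.16 kg; its sawn sides at y = +-25 mm are parallel and upright over x = -30 to +34 mm: grip there. Origin: centre of its underside, z up. The rough underside rests on three bumps 3 mm proud, tips at z = 0, at (x, y) = (28, -16), (26, 17), (-28, -2) mm. Orange paint stripe across the thick +x end.
- red_top (a point): The middle of the red offcut's flat top face, 18 mm above its origin. The top slopes 6 degrees, rising towards the offcut's +x: 14 mm above the bump tips at the thin -x end, 22 mm at the thick, striped +x end.
- laser: Loose yellow and black box-shaped laser level, 64 mm (x) by 46 mm (y) by 78 mm high, about 0.38 kg, window on its -x face, standing on four small rubber feet at x = +-22 mm, y = +-17 mm. Origin: on its axis, at the level of its feet; z up. Grip its upright sides at y = +-23 mm.
- tape: Bystander: closed yellow and black tape measure, 75 by 36 by 58 mm high, loose, standing on the bench. Origin: centre of its underside.
- can: Bystander: orange can of marking paint, 60 mm across, 110 mm high, loose, standing on the bench. Origin: centre of its underside.
Not all that is in view belongs to the job. What is shaped like the laser but purple is not meant. Of the things that look like the grey_stone, take the one that is nearest to the robot's base at the start.

How it is judged:
By the outcome, as a careful person would: the job done as asked, in the order asked, and still so for the second after the job is handed in, with the robot touching nothing.
It also fails if it takes over 64 s, if anything falls off the work surface, if the arm or the gripper's body presses on something with over 40 N, if the wrist force passes 120 N, or if a joint passes its speed limit or range.

## Working session

There is one attempt and no reset: what is moved stays moved. The work goes in short steps, Python scripts to look and compute and a shell command to move; the robot and the scene stay as the last step left them, time stands still between calls to the robot, and variables do not carry over. Pictures are saved under pics/ and viewed, and the job is handed in when it is done.

```bash
ls; mkdir -p pics; python3 - <<'E'
from bench import robot
import cv2
print(robot.get_obs())
for n in ["scene","side","wrist"]:
    s=robot.snapshot(n); cv2.imwrite(f"pics/{n}0.png",s["image"][:,:,::-1])
    print(n,{k:v for k,v in s.items() if k!="image"})
E
```

```text
pics
{'time': 0.0, 'joint_positions': array([-1.33010845e+00,  8.79360453e-02,  1.37222285e+00, -3.36085579e-05,
        1.68356412e+00, -1.03087914e-01]), 'qvel': array([-0.00075596, -0.00045162, -0.00017157, -0.0010162 ,  0.00134014,
       -0.00050891]), 'joint_torque': array([-2.12682258e-03, -3.40186250e+01, -3.02430224e+01,  7.15749850e-02,
        3.29425279e-02, -1.91505642e-04]), 'tool_pos': array([ 0.18523816, -0.51730444,  0.20433045]), 'ee_rot': array([-1.57061033,  0.00212249, -1.22702408]), 'wrist_force': array([ 0.39727144,  0.60099125, -0.3636314 ]), 'wrist_torque': array([ 0.01824731, -0.00653627, -0.01526498]), 'width': 0.0937467080758914}
scene {'fx': 571.6972813426039, 'fy': 571.6972813426039, 'cx': 315.631635656443, 'cy': 240.89815705117024, 'rvec': array([ 2.01050816,  1.54501463, -0.56110823]), 'tvec': array([-0.15222454, -0.38172364,  1.66889363])}
side {'fx': 490.0063202249631, 'fy': 490.0063202249631, 'cx': 324.25259522042495, 'cy': 239.3707107470971, 'rvec': array([ 0.5686845 , -2.56384295,  1.28947639]), 'tvec': array([0.51534798, 0.19954923, 0.94614685])}
wrist {'fx': 342.26304594678174, 'fy': 342.26304594678174, 'cx': 319.47095725274045, 'cy': 239.89022586039997, 'rvec': array([-2.37452737,  1.66964551,  0.23633958]), 'tvec': array([-0.55110244, -0.02931568,  0.39129747])}
```

View pics/scene0.png

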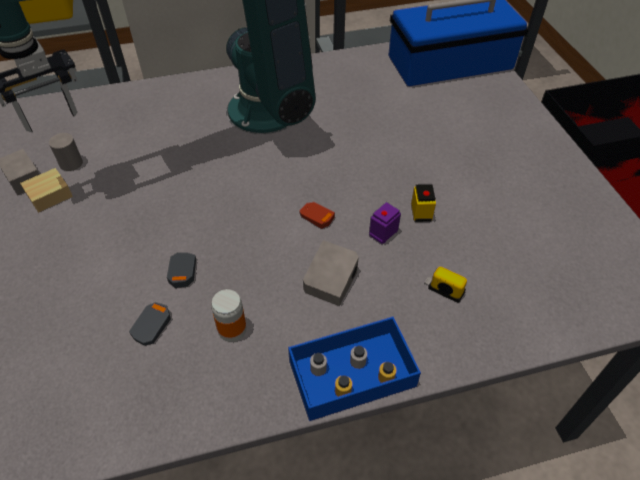

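View pics/side0.png

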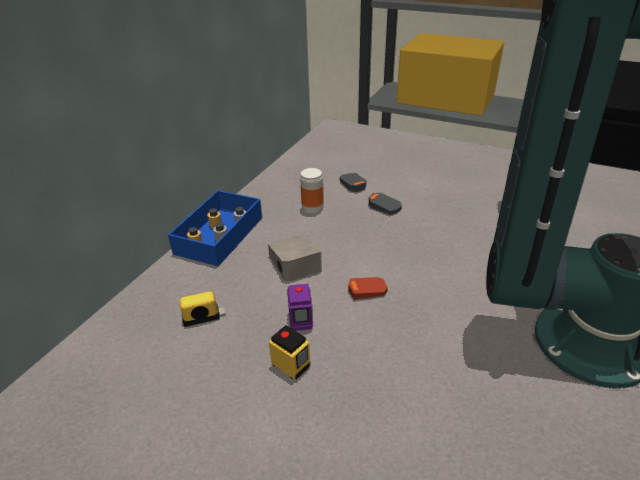

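View pics/wrist0.png

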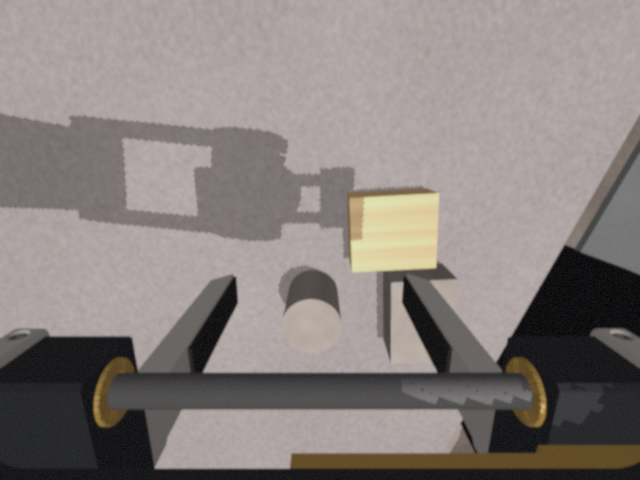

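The scene view shows two grey stones at (182,269) and (150,323). It also has the red offcut at (317,214), the block at (332,272), the yellow laser at (424,202), the purple decoy at (385,222), the tape at (449,284) and the can at (229,313). The side view shows the same things. Next I'll measure.

```bash
cat > h.py <<'E'
import numpy as np, cv2
from bench import robot
def P(s):
    R=cv2.Rodrigues(np.array(s["rvec"]))[0]; t=np.array(s["tvec"])
    K=np.array([[s["fx"],0,s["cx"]],[0,s["fy"],s["cy"]],[0,0,1]])
    return K,R,t
def ray(s,uv):
    K,R,t=P(s); uv=np.atleast_2d(uv).astype(float)
    d=np.c_[uv,np.ones(len(uv))]@np.linalg.inv(K).T@R
    return -R.T@t,d
def plane(s,uv,z):
    c,d=ray(s,uv); return c+d*((z-c[2])/d[:,2])[:,None]
def proj(s,X):
    K,R,t=P(s); p=(np.atleast_2d(X)@R.T+t)@K.T; return p[:,:2]/p[:,2:]
def tri(s1,u1,s2,u2):
    K,R,t=P(s1);A=K@np.c_[R,t];K,R,t=P(s2);B=K@np.c_[R,t]
    x=cv2.triangulatePoints(A,B,np.array(u1,float).reshape(2,1),np.array(u2,float).reshape(2,1))[:,0]
    return x[:3]/x[3]
def crop(s,box,k,name):
    x0,y0,x1,y1=box
    cv2.imwrite(name,cv2.resize(s["image"][y0:y1,x0:x1,::-1],None,fx=k,fy=k,interpolation=cv2.INTER_CUBIC))
E
python3 - <<'E'
from h import *
import pickle
S={n:robot.snapshot(n) for n in("scene","side")}
pickle.dump(S,open("s0.pkl","wb"))
crop(S["scene"],(120,180,470,350),2.28,"pics/c1.png")
crop(S["side"],(170,160,410,390),2.6,"pics/c2.png")
s=S["scene"]
for n,u in dict(grey=(182,268),far=(152,323),red=(317,214),block=(332,265),laser=(424,195),can=(230,320),tape=(448,284)).items(): print(n,plane(s,u,0.02)[0].round(3))
for n in S: 
    c,_=ray(S[n],(320,240)); print(n,c.round(3))
E
```

```text
grey [ 0.534 -0.293  0.02 ]
far [ 0.662 -0.369  0.02 ]
red [0.455 0.04  0.02 ]
block [0.613 0.033 0.02 ]
laser [0.462 0.313 0.02 ]
can [ 0.696 -0.212  0.02 ]
tape [0.728 0.263 0.02 ]
scene [ 1.355 -0.2    1.038]
side [0.175 0.797 0.731]
```

View pics/c1.png

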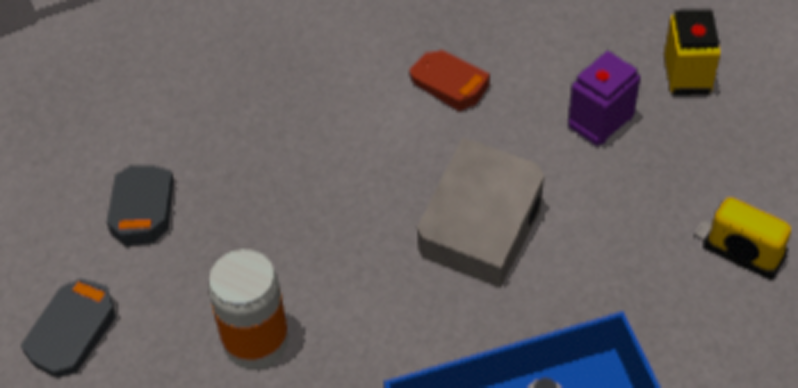

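View pics/c2.png

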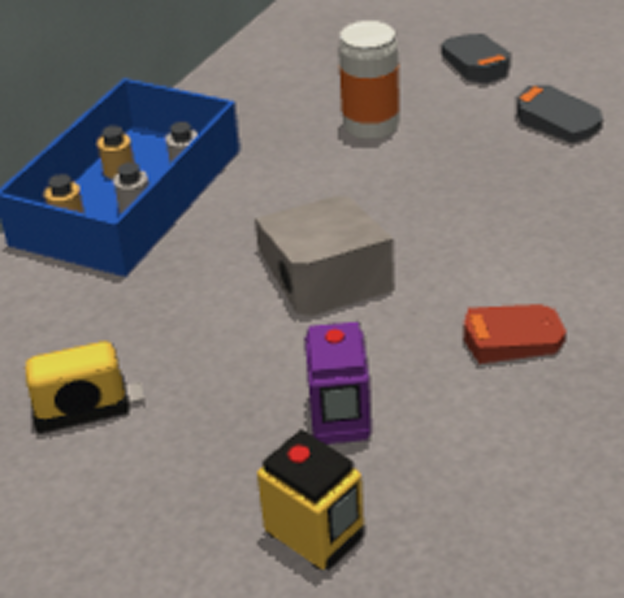

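```bash
python3 - <<'E'
from h import *
import pickle
S=pickle.load(open("s0.pkl","rb"))
crop(S["scene"],(290,230,370,310),8,"pics/b1.png") if 0 else None
a=cv2.resize(S["scene"]["image"][232:307,295:367,::-1],None,fx=8,fy=8,interpolation=cv2.INTER_CUBIC)
b=cv2.resize(S["side"]["image"][228:288,260:330,::-1],None,fx=8,fy=8,interpolation=cv2.INTER_CUBIC)
cv2.imwrite("pics/b1.png",a);cv2.imwrite("pics/b2.png",b)
s=robot.snapshot("wrist");c,d=ray(s,(s["cx"],s["cy"]));print(c,d/np.linalg.norm(d)); o=robot.get_obs();print(o["tool_pos"],o["time"])
# masks
for n in S:
    im=S[n]["image"].astype(int); r,g,b=im[...,0],im[...,1],im[...,2]
    m={"red":(r>100)&(g<90)&(b<70)&(r>1.8*g),"stripe":(r>190)&(g>80)&(g<140)&(b<60),"dark":(r<95)&(abs(r-b)<15)&(g>40),"yel":(r>150)&(g>120)&(b<90)}
    for k,v in m.items():
        nn,l,st,ce=cv2.connectedComponentsWithStats(v.astype(np.uint8))
        print(n,k,[(tuple(st[i]),tuple(ce[i].round(1))) for i in range(1,nn) if 12<st[i,4]<3000 and st[i,1]>150][:12])
E
```

```text
[ 0.26200457 -0.49166045  0.38440545] [[-0.26062823 -0.09431897 -0.96082093]]
[ 0.18534223 -0.51765073  0.20509552] 0.3
scene red [((np.int32(423), np.int32(191), np.int32(6), np.int32(5), np.int32(23)), (np.float64(425.7), np.float64(192.8))), ((np.int32(300), np.int32(202), np.int32(34), np.int32(22), np.int32(447)), (np.float64(316.5), np.float64(212.3))), ((np.int32(381), np.int32(211), np.int32(6), np.int32(5), np.int32(22)), (np.float64(383.6), np.float64(212.7))), ((np.int32(172), np.int32(276), np.int32(14), np.int32(4), np.int32(47)), (np.float64(179.0), np.float64(277.7))), ((np.int32(153), np.int32(304), np.int32(12), np.int32(8), np.int32(52)), (np.float64(158.6), np.float64(307.4)))]
scene stripe []
scene dark [((np.int32(9), np.int32(168), np.int32(32), np.int32(28), np.int32(248)), (np.float64(22.1), np.float64(181.3))), ((np.int32(416), np.int32(184), np.int32(20), np.int32(15), np.int32(32)), (np.float64(427.9), np.float64(187.3))), ((np.int32(369), np.int32(213), np.int32(33), np.int32(32), np.int32(122)), (np.float64(385.6), np.float64(234.3))), ((np.int32(414), np
[... 3492 characters left out ...]
(np.int32(235), np.int32(216), np.int32(5), np.int32(5), np.int32(16)), (np.float64(236.3), np.float64(217.9))), ((np.int32(216), np.int32(222), np.int32(8), np.int32(9), np.int32(38)), (np.float64(219.2), np.float64(225.8)))]
side yel [((np.int32(208), np.int32(213), np.int32(11), np.int32(5), np.int32(19)), (np.float64(212.1), np.float64(215.5))), ((np.int32(187), np.int32(233), np.int32(13), np.int32(4), np.int32(22)), (np.float64(192.8), np.float64(234.7))), ((np.int32(180), np.int32(291), np.int32(35), np.int32(18), np.int32(406)), (np.float64(196.6), np.float64(299.5))), ((np.int32(269), np.int32(340), np.int32(40), np.int32(18), np.int32(140)), (np.float64(290.0), np.float64(348.3)))]
```

View pics/b1.png

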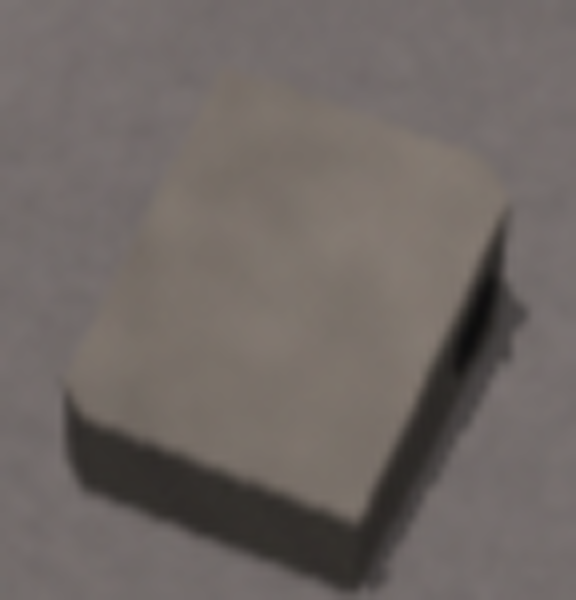

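View pics/b2.png

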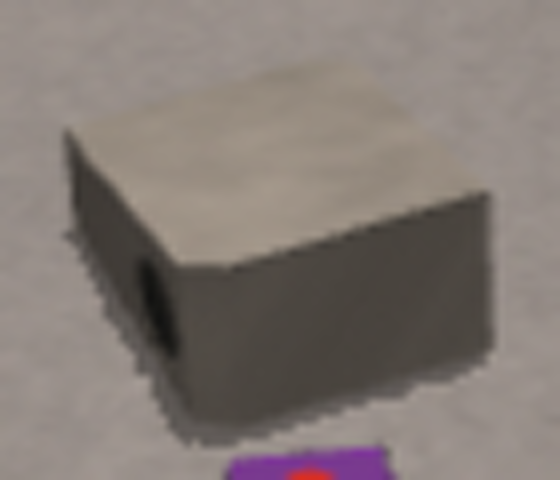

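```bash
python3 - <<'E'
from h import *
import pickle
S=pickle.load(open("s0.pkl","rb"));a,b=S["scene"],S["side"]
f=lambda u,o:(np.array(u)+.5)/8-.5+o
C={"L":((68,390),(340,55)),"B":((360,525),(65,130)),"R":((490,180),(205,266)),"T":((225,72),(490,192)),"Bbot":((360,592),(72,237)) }
for k,(u,v) in C.items(): print(k,tri(a,f(u,(295,232)),b,f(v,(260,228))).round(4))
print("Lbot",plane(a,f((78,487),(295,232)),0)); print("Rbot",plane(b,f((195,435),(260,228)),0)); print("Tbot",plane(b,f((490,350),(260,228)),0))
# objects: tri of features
print("laser top red",tri(a,(425.7,192.8),b,(284.5,334.0)),"purple",tri(a,(383.6,212.7),b,(298.2,289.1)))
E
```

```text
L [ 0.6502 -0.0428  0.0385]
B [0.7097 0.0211 0.0352]
R [0.6249 0.083  0.0575]
T [0.5684 0.0226 0.0577]
Bbot [ 0.7077  0.0238 -0.0019]
Lbot [[ 0.65529313 -0.04228589  0.        ]]
Rbot [[0.62895781 0.09030118 0.        ]]
Tbot [[5.69289466e-01 2.26240124e-02 1.11022302e-16]]
laser top red [0.50922628 0.2894694  0.08042515] purple [0.54305358 0.17373788 0.07961192]
```

```bash
python3 - <<'E'
from h import *
import pickle
S=pickle.load(open("s0.pkl","rb"));a,b=S["scene"],S["side"]
def go(n,s,cen,str_,z):
    p=plane(s,cen,z)[0];q=plane(s,str_,z+.003)[0];d=q-p
    print(n,p.round(4),"yaw",np.degrees(np.arctan2(d[1],d[0])).round(1),np.linalg.norm(d[:2]))
go("grey",a,(181.6,266.8),(179,277.7),.02); go("grey side",b,(385.6,203.7),(374.5,196.5),.02)
im=a["image"].astype(int)[195:232,290:340]; m=(im[...,0]>150)&(im[...,1]>65); y,x=np.nonzero(m); st=(x.mean()+290,y.mean()+195);print(st)
go("red",a,(316.5,212.3),st,.018); go("red side",b,(368.3,285.3),(354.2,284.9),.018)
E
```

```text
grey [ 0.5308 -0.2933  0.02  ] yaw -15.4 0.03226205411004559
grey side [ 0.5224 -0.2833  0.02  ] yaw -24.9 0.04302367335067696
(np.float64(326.14285714285717), np.float64(216.77142857142857))
red [0.4472 0.0409 0.018 ] yaw 38.2 0.02891784145875491
red side [0.445  0.0416 0.018 ] yaw 28.2 0.030769058382697438
```

```bash
cat > w.py <<'E'
from h import *
import sys
s=robot.snapshot("wrist"); cv2.imwrite("pics/%s.png"%sys.argv[1],s["image"][:,:,::-1])
import pickle; pickle.dump(s,open("w_%s.pkl"%sys.argv[1],"wb"))
o=robot.get_obs(); print(o["time"],o["tool_pos"].round(4),o["ee_rot"].round(4),o["wrist_force"].round(2),o["width"],o["joint_positions"].round(2))
E
R='{"delta_pos":[-98,80,399],"yaw":0.7}'; python3 -m handwheel '[{"delta_pos":[-98,80,399],"yaw":0.7},{"delta_pos":[-98,80,399],"yaw":0.7},{"delta_pos":[-98,80,399],"yaw":0.7},{"delta_pos":[-98,80,399],"yaw":0.7},{"delta_pos":[-98,80,399],"yaw":0.7},{"delta_pos":[-98,80,399],"yaw":0.7},{"delta_pos":[-98,80,399],"yaw":0.7},{"delta_pos":[-98,80,399],"yaw":0.7},{"delta_pos":[-98,80,399],"yaw":0.7},{"delta_pos":[-98,80,399],"yaw":0.7},{"delta_pos":[-98,80,399],"yaw":0.7},{"delta_pos":[-98,80,399],"yaw":0.7}]' 0; python3 w.py w1
```

```text
time: 1.5
tool_pos: [0.5274, -0.2919, 0.1258]
ee_rot: [-1.571, -0.001, -1.928]
wrist_force: [0.4, -0.1, -0.3]
width: 0.094
1.55 [ 0.5273 -0.2922  0.126 ] [-1.5702e+00 -7.0000e-04 -1.9286e+00] [-0.48 -0.55 -0.25] 0.09420133065020221 [-0.6   0.23  1.36 -0.    1.55  1.33]
```

View pics/w1.png

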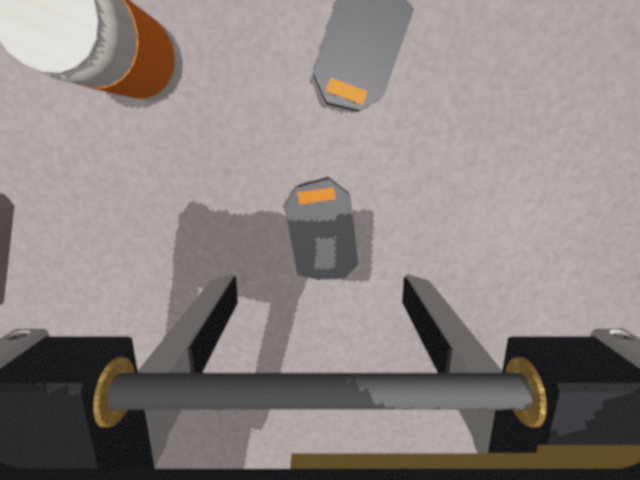

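```bash
python3 - <<'E'
from h import *
import pickle
s=pickle.load(open("w_w1.pkl","rb"))
crop(s,(275,165,375,290),6,"pics/w1c.png")
g=proj(s,[0.5273,-.2922,0.02]);print(g)
E
```

```text
[[318.15900648 239.60811705]]
```

View pics/w1c.png

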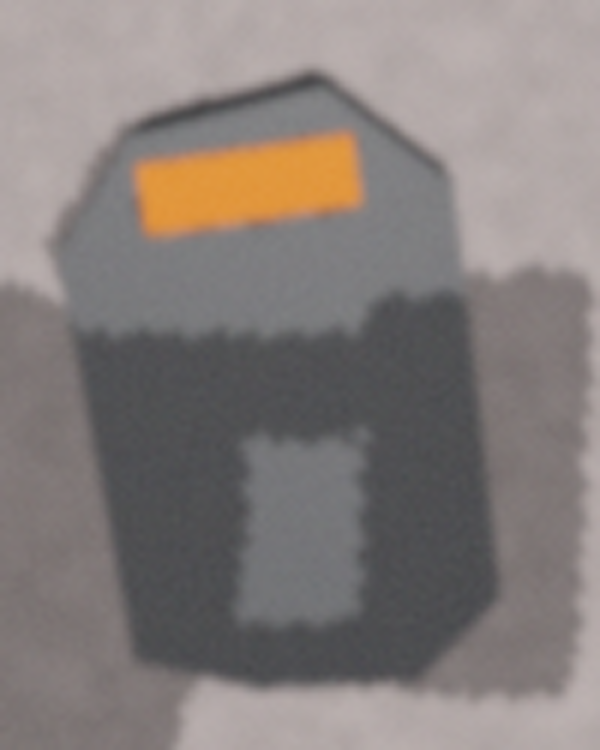

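```bash
cat >> h.py <<'E'
def slopefit(s,uv,h0,cen,yaw,k=np.tan(np.radians(6)),it=4):
    """points on a top face whose height is h0+k*xlocal"""
    c,d=ray(s,uv); z=np.full(len(d),h0)
    for _ in range(it):
        p=c+d*((z-c[2])/d[:,2])[:,None]
        z=h0+k*((p[:,:2]-cen)@[np.cos(yaw),np.sin(yaw)])
    return p
def stonefit(s,left,right,ends,h0,cen,yaw):
    for _ in range(4):
        L=slopefit(s,left,h0,cen,yaw);Rr=slopefit(s,right,h0,cen,yaw)
        E=slopefit(s,ends,h0,cen,yaw)
        ds=[(p[0]-p[1])[:2] for p in (L,Rr)]
        ang=[np.arctan2(d[1],d[0]) for d in ds]; yaw=np.mean(ang)
        x=np.array([np.cos(yaw),np.sin(yaw)]);y=np.array([-x[1],x[0]])
        yl=(L[:,:2]@y).mean();yr=(Rr[:,:2]@y).mean();xx=E[:,:2]@x
        cen=x*(xx.max()+xx.min())/2+y*(yl+yr)/2
    print("cen",cen.round(4),"yaw",np.degrees(yaw).round(1),np.degrees(ang).round(1),"width",(abs(yl-yr)).round(4),"len",np.ptp(xx).round(4))
    return cen,yaw
E
python3 - <<'E'
from h import *
import pickle
s=pickle.load(open("w_w1.pkl","rb"))
f=lambda p:(np.array(p)+.5)/6-.5+np.array([275,165])
stonefit(s,f([(55,255),(135,655)]),f([(450,180),(497,600)]),f([(315,80),(265,687),(420,675)]),.02,np.array([.528,-.29]),-.35)
st=plane(s,f([(135,162),(355,130),(363,208),(145,240)]),.025);d=st[1]-st[0];print(np.degrees(np.arctan2(d[1],d[0])),st.mean(0))
E
```

```text
cen [ 0.5323 -0.2971] yaw -11.9 [-11.6 -12.2] width 0.0553 len 0.0917
-102.14802701167685 [ 0.56456307 -0.30432815  0.025     ]
```

The picture shows the nearer grey stone at about (320,230) with its stripe at (316,195). The fit matches its known size (55.3 by 91.7 mm), so I'll descend and grip.

```bash
python3 -m handwheel '[{"delta_pos":[3,20,6],"yaw":-0.148},{"delta_pos":[3,60,6],"yaw":-0.148},{"delta_pos":[3,95,6],"yaw":-0.148},{"delta_pos":[3,115,6],"yaw":-0.148},{"delta_pos":[3,121,6],"yaw":-0.148},{"delta_pos":[3,121,6],"yaw":-0.148},{"delta_pos":[3,121,6],"yaw":-0.148}]' 0; python3 w.py w2
python3 -m handwheel '[{"delta_pos":[0,0,0],"yaw":0},{"delta_pos":[0,0,0],"yaw":0},{"delta_pos":[0,0,0],"yaw":0},{"delta_pos":[0,0,0],"yaw":0},{"delta_pos":[0,0,0],"yaw":0},{"delta_pos":[0,0,0],"yaw":0},{"delta_pos":[0,0,0],"yaw":0}]' 255; python3 w.py w3
```

```text
time: 2.25
tool_pos: [0.5333, -0.2973, 0.0065]
ee_rot: [-1.568, -0.001, -1.78]
wrist_force: [0.4, -0.1, 0.1]
width: 0.0941
2.3 [ 0.5337 -0.2973  0.0069] [-1.5669e+00 -1.7000e-03 -1.7797e+00] [0.34 0.21 0.12] 0.0940424263815461 [-0.6   0.33  1.48 -0.    1.32  1.18]
time: 3.0
tool_pos: [0.5326, -0.2959, 0.0045]
ee_rot: [-1.571, -0.0, -1.779]
wrist_force: [0.3, 0.3, 0.5]
width: 0.0554
3.05 [ 0.5326 -0.296   0.0045] [-1.5708  0.     -1.779 ] [-0.11  0.37 -0.51] 0.0552757062204083 [-0.6   0.33  1.49  0.    1.32  1.18]
```

View pics/w3.png

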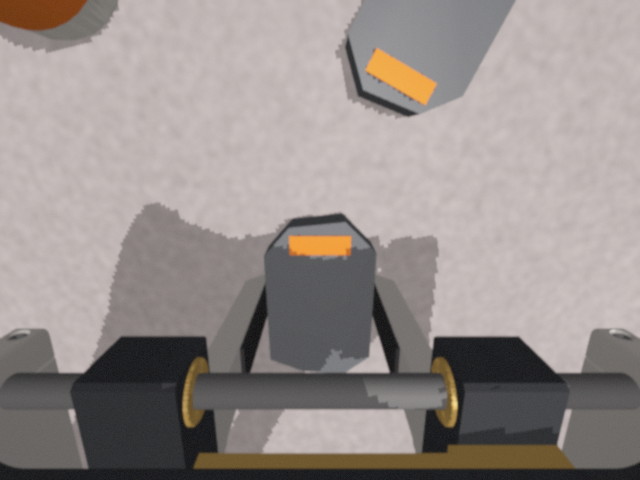

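Gripped at 55.4 mm opening, stripe away from the robot (image top). Next: lift, then stop short of the block to look at it.

```bash
python3 -m handwheel '[{"delta_pos":[0,-20,0],"yaw":0},{"delta_pos":[0,-60,0],"yaw":0},{"delta_pos":[0,-100,0],"yaw":0},{"delta_pos":[-40,-135,-6],"yaw":0.05},{"delta_pos":[-80,-145,-12],"yaw":0.1},{"delta_pos":[-130,-145,-20],"yaw":0.18},{"delta_pos":[-180,-145,-28],"yaw":0.25},{"delta_pos":[-230,-145,-36],"yaw":0.32},{"delta_pos":[-280,-145,-43],"yaw":0.39},{"delta_pos":[-330,-145,-51],"yaw":0.45},{"delta_pos":[-365,-145,-57],"yaw":0.51},{"delta_pos":[-385,-145,-59],"yaw":0.51}]'; python3 -m handwheel '[{"delta_pos":[0,0,0],"yaw":0},{"delta_pos":[0,0,0],"yaw":0},{"delta_pos":[0,0,0],"yaw":0}]'; python3 w.py w4
```

```text
time: 4.25
tool_pos: [0.5534, 0.0964, 0.1485]
ee_rot: [-1.573, -0.0, -2.286]
wrist_force: [0.5, -0.5, -3.0]
width: 0.0553
time: 4.55
tool_pos: [0.5542, 0.0918, 0.1489]
ee_rot: [-1.571, -0.001, -2.29]
wrist_force: [-0.3, 0.1, -2.2]
width: 0.0554
4.6 [0.5543 0.0916 0.1491] [-1.5709e+00 -8.0000e-04 -2.2907e+00] [ 0.39 -0.81 -2.14] 0.0559285495348632 [ 0.06  0.13  1.43 -0.    1.58  2.35]
```

View pics/w4.png

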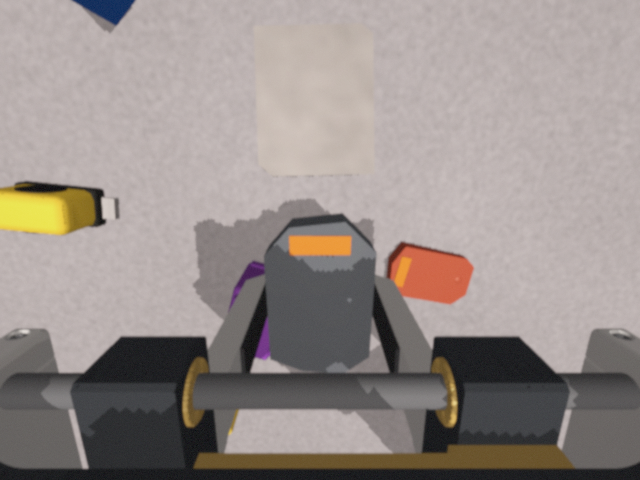

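```bash
python3 - <<'E'
from h import *
import pickle
s=pickle.load(open("w_w4.pkl","rb"))
im=s["image"].copy(); im=cv2.createCLAHE(4,(4,4)).apply(cv2.cvtColor(im,cv2.COLOR_RGB2LAB)[...,1]) if 0 else im
c=cv2.resize(im[10:195,235:395,::-1],None,fx=3.2,fy=3.2,interpolation=cv2.INTER_CUBIC).astype(float)
c=np.clip((c-130)*2.2,0,255); cv2.imwrite("pics/w4c.png",c)
E
```

```text
[ WARN:0@0.468] global loadsave.cpp:1063 imwrite_ Unsupported depth image for selected encoder is fallbacked to CV_8U.
```

View pics/w4c.png

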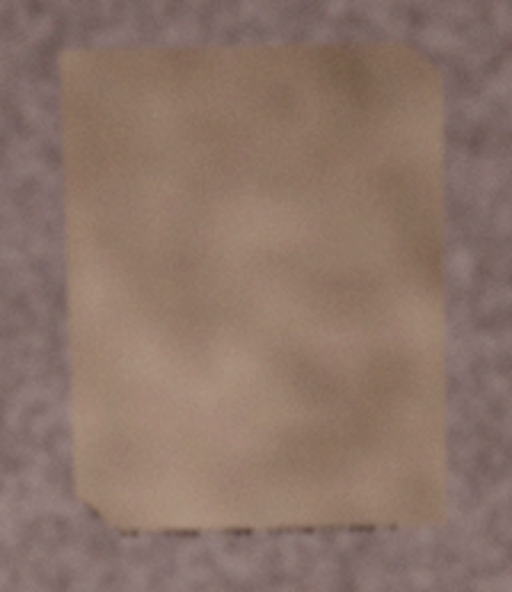

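```bash
python3 - <<'E'
from h import *
import pickle
s=pickle.load(open("w_w4.pkl","rb"))
f=lambda p:(np.array(p)+.5)/3.2-.5+np.array([235,10])
k=-np.tan(np.radians(12)); cen=np.array([.638,.021]);yaw=np.radians(-42)
for _ in range(6):
    q=lambda p:slopefit(s,f(p),.047,cen,yaw,k=k)[:,:2]
    L,R,T,B=q([(61,50),(78,495)]),q([(442,75),(443,525)]),q([(62,50),(400,43)]),q([(120,528),(440,525)])
    an=lambda v:np.arctan2(v[1],v[0])
    A=[an(L[0]-L[1]),an(R[0]-R[1])]; A2=[an(T[0]-T[1])-np.pi/2,an(B[0]-B[1])-np.pi/2]
    yaw=np.mean(A+A2); x=np.array([np.cos(yaw),np.sin(yaw)]);y=np.array([-x[1],x[0]])
    xs=(T@x).mean(),(B@x).mean();ys=(L@y).mean(),(R@y).mean()
    cen=x*np.mean(xs)+y*np.mean(ys)
print(cen,np.degrees(yaw),np.degrees(A+A2),xs[0]-xs[1],ys[0]-ys[1])
o=robot.get_obs();print(o["tool_pos"],o["ee_rot"])
d=cen-o["tool_pos"][:2];t=o["ee_rot"][2];print("toolxz mm",1000*d@[np.cos(t),np.sin(t)],1000*d@[-np.sin(t),np.cos(t)])
s2=robot.snapshot("wrist")
# grey in hand
crop(s2,(255,205,385,375),4,"pics/hold.png")
E
```

```text
[0.64058617 0.01975458] -40.1740740705519 [-39.62858534 -40.39030669 -40.06121332 -40.61619094] 0.10963077769057972 0.08909251426737802
[0.55432184 0.09163605 0.14912088] [-1.57090202e+00 -8.45697150e-04 -2.29069090e+00]
toolxz mm -2.828637816808495 112.25184613077002
```

View pics/hold.png

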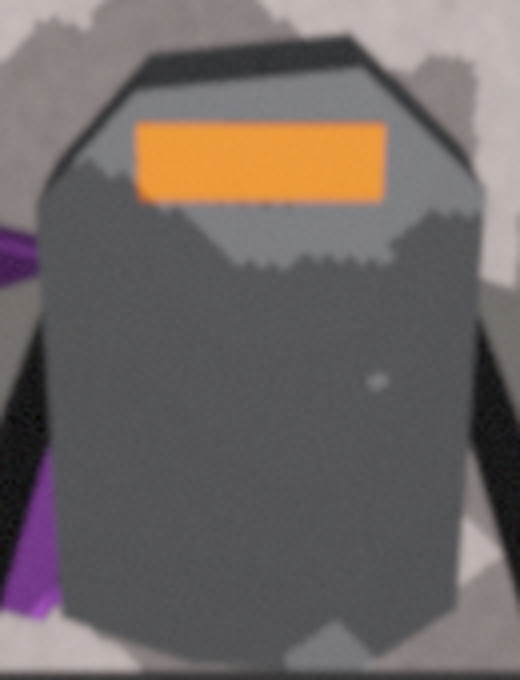

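The block fit is good: 109.6 by 89.1 mm, centre (0.6406, 0.0198), yaw -40.2°. Grey is aligned in the grip with its stripe on the downhill side.

```bash
python3 -m handwheel '[{"delta_pos":[-1,0,40],"yaw":-0.018},{"delta_pos":[-3,0,80],"yaw":-0.018},{"delta_pos":[-3,10,105],"yaw":-0.018},{"delta_pos":[-3,30,111],"yaw":-0.018},{"delta_pos":[-3,55,111],"yaw":-0.018},{"delta_pos":[-3,75,111],"yaw":-0.018},{"delta_pos":[-3,84,111],"yaw":-0.018},{"delta_pos":[-3,84,111],"yaw":-0.018},{"delta_pos":[-3,84,111],"yaw":-0.018},{"delta_pos":[-3,84,111],"yaw":-0.018}]'; python3 - <<'E'
from h import *
o=robot.get_obs();c=np.array([.6406,.0198]);d=o["tool_pos"][:2]-c;y=np.radians(-40.2)
print(o["tool_pos"],o["wrist_force"],"blockxy",1000*d@[np.cos(y),np.sin(y)],1000*d@[-np.sin(y),np.cos(y)],np.degrees(o["ee_rot"][2])+90)
s=robot.snapshot("side");crop(s,(230,190,350,300),6,"pics/p1.png")
E
```

```text
time: 5.65
tool_pos: [0.6412, 0.0219, 0.0675]
ee_rot: [-1.568, 0.002, -2.271]
wrist_force: [0.1, 0.3, -2.3]
width: 0.056
[0.64115505 0.02192177 0.06749058] [ 0.05211553  0.30189175 -2.31296762] blockxy -0.9455690033050685 1.9788550035125487 -40.12449243611434
```

View pics/p1.png

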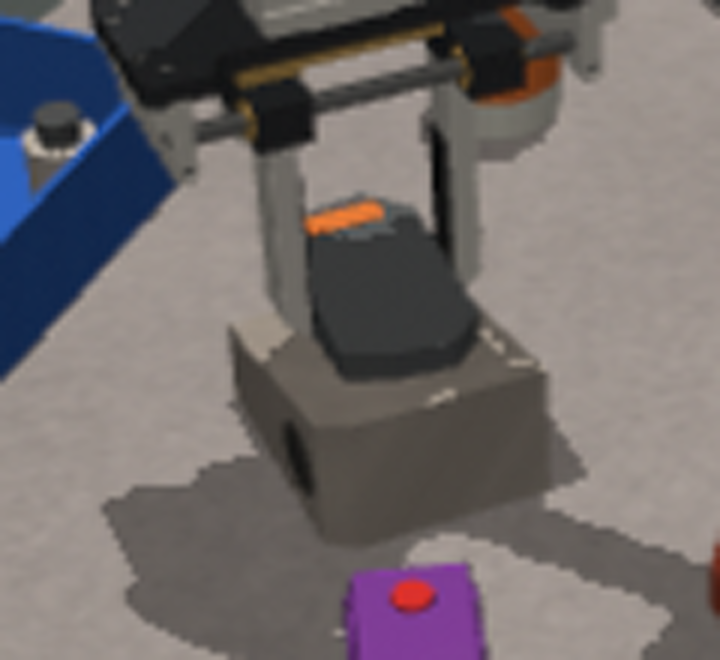

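```bash
python3 -m handwheel '[{"delta_pos":[0,2,0],"yaw":0},{"delta_pos":[0,4,0],"yaw":0},{"delta_pos":[0,6,0],"yaw":0},{"delta_pos":[0,8,0],"yaw":0},{"delta_pos":[0,9,0],"yaw":0},{"delta_pos":[0,9,0],"yaw":0}]'; python3 -m handwheel '[{"delta_pos":[0,1,0],"yaw":0},{"delta_pos":[0,2,0],"yaw":0},{"delta_pos":[0,3,0],"yaw":0},{"delta_pos":[0,4,0],"yaw":0},{"delta_pos":[0,4,0],"yaw":0}]'; python3 - <<'E'
from h import *
o=robot.get_obs();c=np.array([.6406,.0198]);d=o["tool_pos"][:2]-c;y=np.radians(-40.2)
print("blockxy",1000*d@[np.cos(y),np.sin(y)],1000*d@[-np.sin(y),np.cos(y)],np.degrees(o["ee_rot"][2])+90)
s=robot.snapshot("side");crop(s,(230,190,350,300),6,"pics/p2.png")
E
```

```text
time: 6.3
tool_pos: [0.6402, 0.0221, 0.0575]
ee_rot: [-1.57, 0.001, -2.271]
wrist_force: [-1.6, -0.0, 3.9]
width: 0.0558
time: 6.8
tool_pos: [0.6413, 0.0214, 0.0542]
ee_rot: [-1.567, 0.001, -2.271]
wrist_force: [-0.2, -1.1, 5.0]
width: 0.056
blockxy -0.4830408132317545 1.6297185495458084 -40.13898370465358
```

View pics/p2.png

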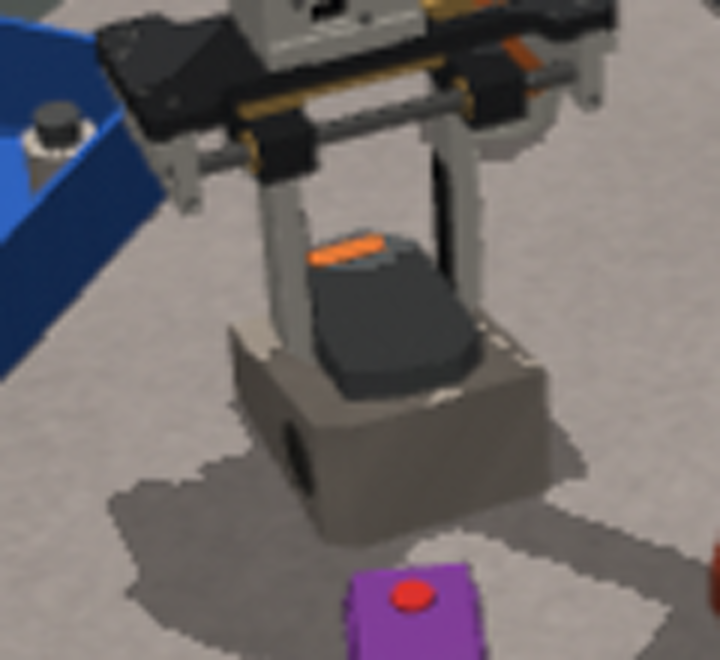

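```bash
python3 -m handwheel '[{"delta_pos":[0,1,0],"yaw":0},{"delta_pos":[0,2,0],"yaw":0},{"delta_pos":[0,2.5,0],"yaw":0},{"delta_pos":[0,2.5,0],"yaw":0}]';  python3 -m handwheel '[{"delta_pos":[0,0,0],"yaw":0},{"delta_pos":[0,0,0],"yaw":0},{"delta_pos":[0,0,0],"yaw":0}]' 60; python3 -m handwheel '[{"delta_pos":[0,0,0],"yaw":0},{"delta_pos":[0,-20,0],"yaw":0},{"delta_pos":[0,-60,0],"yaw":0},{"delta_pos":[0,-100,0],"yaw":0},{"delta_pos":[0,-100,-50],"yaw":0},{"delta_pos":[0,-100,-60],"yaw":0},{"delta_pos":[0,-100,-60],"yaw":0}]' 0;python3 - <<'E'
from h import *
s=robot.snapshot("side");crop(s,(230,190,350,300),6,"pics/p3.png")
E
python3 w.py w5
```

```text
time: 7.25
tool_pos: [0.6417, 0.021, 0.0521]
ee_rot: [-1.566, 0.002, -2.271]
wrist_force: [-0.4, -2.0, 5.5]
width: 0.0555
time: 7.55
tool_pos: [0.6398, 0.0222, 0.0492]
ee_rot: [-1.571, -0.0, -2.271]
wrist_force: [-0.2, 0.7, 0.9]
width: 0.0714
time: 8.25
tool_pos: [0.5929, 0.0619, 0.1497]
ee_rot: [-1.571, -0.0, -2.269]
wrist_force: [0.3, -0.3, 0.1]
width: 0.0941
8.35 [0.5941 0.0605 0.1492] [-1.5709e+00 -1.0000e-03 -2.2707e+00] [-0.42 -0.95  0.42] 0.09402224525854397 [ 0.01  0.21  1.34 -0.    1.59  2.28]
```

View pics/p3.png

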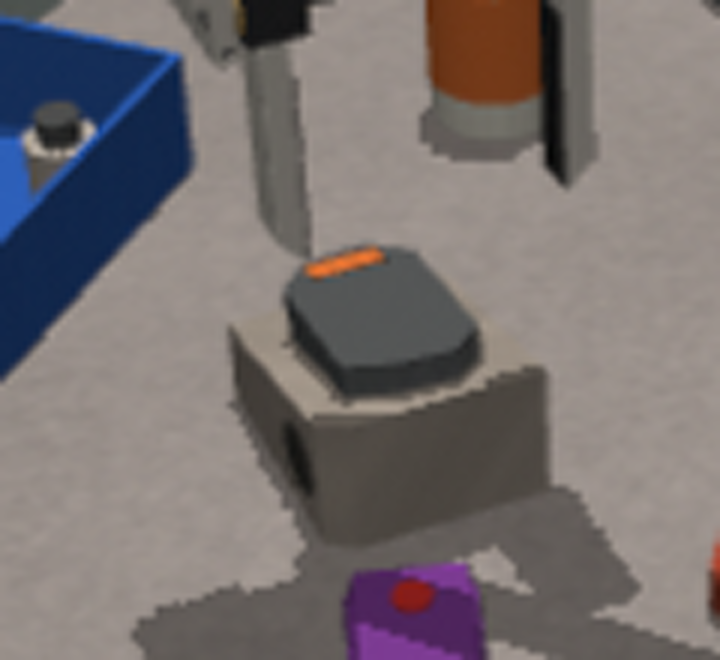

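View pics/w5.png

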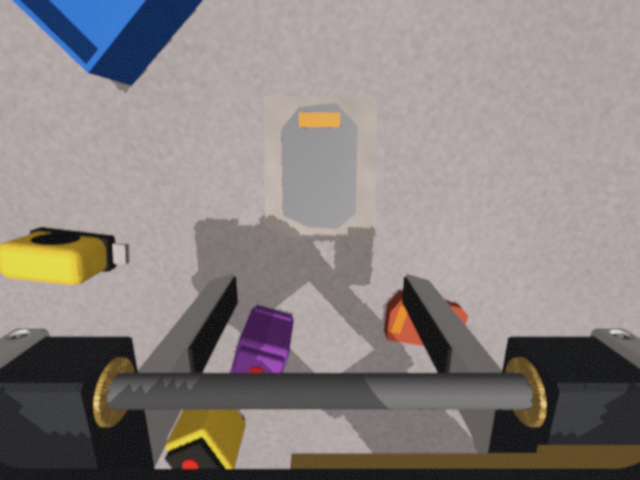

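```bash
python3 - <<'E'
from h import *
import pickle
s=pickle.load(open("w_w5.pkl","rb"))
crop(s,(260,90,385,245),4.5,"pics/w5c.png")
E
```

```text
(no output)
```

View pics/w5c.png

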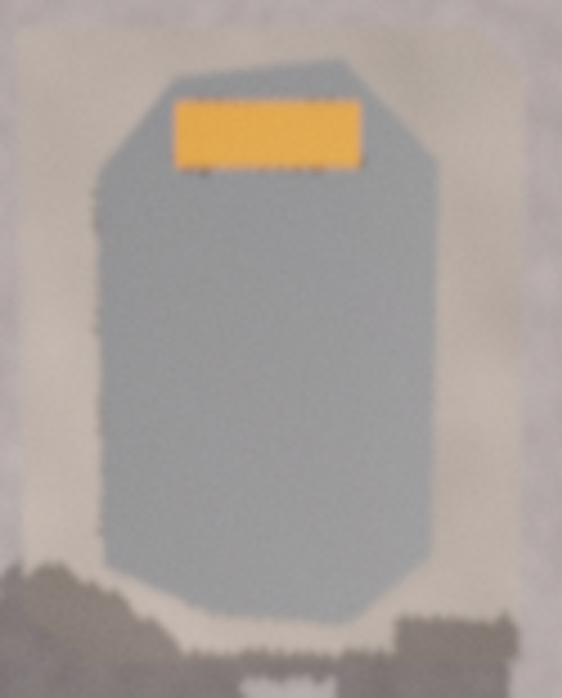

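```bash
python3 - <<'E'
from h import *
import h,pickle
s=pickle.load(open("w_w5.pkl","rb"))
f=lambda p:(np.array(p)+.5)/4.5-.5+np.array([260,90])
o=h.slopefit
h.slopefit=lambda *a:o(*a,k=-np.tan(np.radians(6)))
c,y=stonefit(s,f([(100,180),(107,565)]),f([(438,160),(430,555)]),f([(340,62),(345,622)]),.0665,np.array([.64,.02]),-.7)
d=c-np.array([.6406,.0198]);b=np.radians(-40.2);print("in block",d@[np.cos(b),np.sin(b)],d@[-np.sin(b),np.cos(b)])
# red rough from w5
print(proj(s,[.446,.041,.018]))
E
```

```text
cen [0.6416 0.0197] yaw -40.1 [-40.  -40.1] width 0.0553 len 0.091
in block 0.0008753038610596847 0.0005705490432677272
[[426.45338334 327.51814068]]
```

Grey sits centred on the block at -40.1°. Next: red.

```bash
python3 -m handwheel '[{"delta_pos":[40,0,-40],"yaw":-0.14},{"delta_pos":[80,10,-75],"yaw":-0.28},{"delta_pos":[111,20,-100],"yaw":-0.42},{"delta_pos":[111,30,-100],"yaw":-0.57},{"delta_pos":[111,30,-100],"yaw":-0.71},{"delta_pos":[111,30,-100],"yaw":-0.85},{"delta_pos":[111,30,-100],"yaw":-0.99},{"delta_pos":[111,30,-100],"yaw":-1.13},{"delta_pos":[111,30,-100],"yaw":-1.27},{"delta_pos":[111,30,-100],"yaw":-1.27},{"delta_pos":[111,30,-100],"yaw":-1.27}]' 0; python3 w.py w6; python3 - <<'E'
from h import *
import pickle
s=pickle.load(open("w_w6.pkl","rb"))
p=proj(s,[.446,.041,.018])[0].astype(int);print(p)
crop(s,(p[0]-60,p[1]-70,p[0]+60,p[1]+70),5,"pics/w6c.png");print(p-[60,70])
E
```

```text
time: 9.45
tool_pos: [0.4465, 0.0398, 0.1195]
ee_rot: [-1.572, 0.0, -1.005]
wrist_force: [-0.1, 0.6, 0.4]
width: 0.0939
9.5 [0.4464 0.0399 0.1196] [-1.5714e+00  1.0000e-04 -1.0042e+00] [-0.5   0.12 -0.47] 0.09412882636733386 [-0.04 -0.11  1.74 -0.    1.51  0.97]
[315 238]
[255 168]
```

View pics/w6c.png

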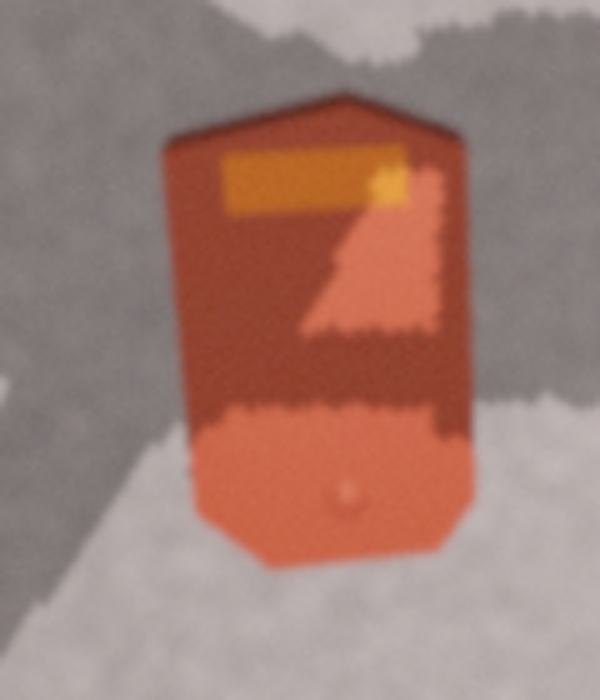

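```bash
python3 - <<'E'
from h import *
import pickle
s=pickle.load(open("w_w6.pkl","rb"))
f=lambda p:(np.array(p)+.5)/5-.5+np.array([255,168])
c,y=stonefit(s,f([(167,152),(197,510)]),f([(463,147),(473,500)]),f([(347,98),(272,568)]),.018,np.array([.446,.041]),.57)
o=robot.get_obs();d=c-o["tool_pos"][:2];t=o["ee_rot"][2];print("toolxz mm",1000*d@[np.cos(t),np.sin(t)],1000*d@[-np.sin(t),np.cos(t)], "yawcmd",-(y-np.pi/2-t))
E
```

```text
cen [0.4495 0.0393] yaw 35.5 [35.2 35.9] width 0.0486 len 0.0846
toolxz mm 2.1802394936635894 2.29870088584942 yawcmd -0.05353067489882646
```

```bash
python3 -m handwheel '[{"delta_pos":[2,20,2],"yaw":-0.054},{"delta_pos":[2,60,2],"yaw":-0.054},{"delta_pos":[2,95,2],"yaw":-0.054},{"delta_pos":[2,110,2],"yaw":-0.054},{"delta_pos":[2,114,2],"yaw":-0.054},{"delta_pos":[2,114,2],"yaw":-0.054},{"delta_pos":[2,114,2],"yaw":-0.054}]' 0
python3 -m handwheel '[{"delta_pos":[0,0,0],"yaw":0},{"delta_pos":[0,0,0],"yaw":0},{"delta_pos":[0,0,0],"yaw":0},{"delta_pos":[0,0,0],"yaw":0},{"delta_pos":[0,0,0],"yaw":0},{"delta_pos":[0,0,0],"yaw":0},{"delta_pos":[0,0,0],"yaw":0}]' 255; python3 w.py w7
```

```text
time: 10.2
tool_pos: [0.4501, 0.0396, 0.0072]
ee_rot: [-1.569, -0.002, -0.948]
wrist_force: [0.4, -0.1, 0.7]
width: 0.0938
time: 10.9
tool_pos: [0.4487, 0.0398, 0.006]
ee_rot: [-1.571, 0.0, -0.947]
wrist_force: [-0.0, 0.4, 1.1]
width: 0.0496
10.95 [0.4488 0.0399 0.006 ] [-1.5709e+00  3.0000e-04 -9.4700e-01] [-0.81  0.79  0.35] 0.049663882730242324 [-0.04 -0.    1.87  0.    1.27  0.91]
```

View pics/w7.png

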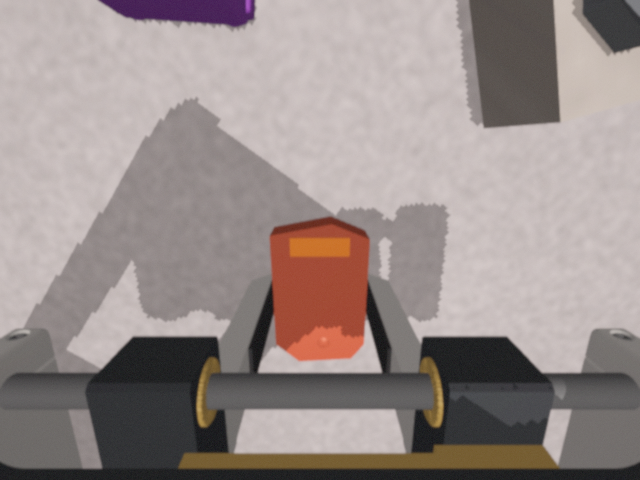

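```bash
python3 -m handwheel '[{"delta_pos":[0,-20,0],"yaw":0.1},{"delta_pos":[0,-60,0],"yaw":0.24},{"delta_pos":[0,-100,0],"yaw":0.38},{"delta_pos":[0,-134,0],"yaw":0.52},{"delta_pos":[20,-134,25],"yaw":0.66},{"delta_pos":[50,-134,55],"yaw":0.8},{"delta_pos":[80,-134,90],"yaw":0.94},{"delta_pos":[110,-134,125],"yaw":1.08},{"delta_pos":[129,-134,145],"yaw":1.22},{"delta_pos":[129,-134,145],"yaw":1.323},{"delta_pos":[129,-134,145],"yaw":1.323},{"delta_pos":[129,-134,145],"yaw":1.323}]'; python3 -m handwheel '[{"delta_pos":[0,0,0],"yaw":0},{"delta_pos":[0,0,0],"yaw":0},{"delta_pos":[0,0,0],"yaw":0}]'; cat > rel.py <<'E'
from h import *
o=robot.get_obs();c=np.array([.6416,.0197]);d=c-o["tool_pos"][:2];t=o["ee_rot"][2]
print(o["time"],o["tool_pos"].round(4),"toolxz to grey top mm",1000*d@[np.cos(t),np.sin(t)],1000*d@[-np.sin(t),np.cos(t)],"stone yaw",np.degrees(t)+90,"j6",o["joint_positions"][5])
E
python3 rel.py; python3 w.py w8
```

```text
time: 12.15
tool_pos: [0.6414, 0.0198, 0.1391]
ee_rot: [-1.572, -0.001, -2.268]
wrist_force: [-1.0, -0.1, -1.7]
width: 0.0499
time: 12.45
tool_pos: [0.6417, 0.0198, 0.1405]
ee_rot: [-1.57, 0.0, -2.269]
wrist_force: [0.9, -0.3, -1.9]
width: 0.0493
12.45 [0.6417 0.0198 0.1405] toolxz to grey top mm 0.12414735117167786 0.03881318307429901 stone yaw -40.02419116134766 j6 2.2119810496169223
12.5 [0.6417 0.0198 0.1404] [-1.5702e+00  3.0000e-04 -2.2695e+00] [-0.1  -0.45 -1.54] 0.04950683342707991 [-0.06  0.31  1.24 -0.    1.59  2.21]
```

View pics/w8.png

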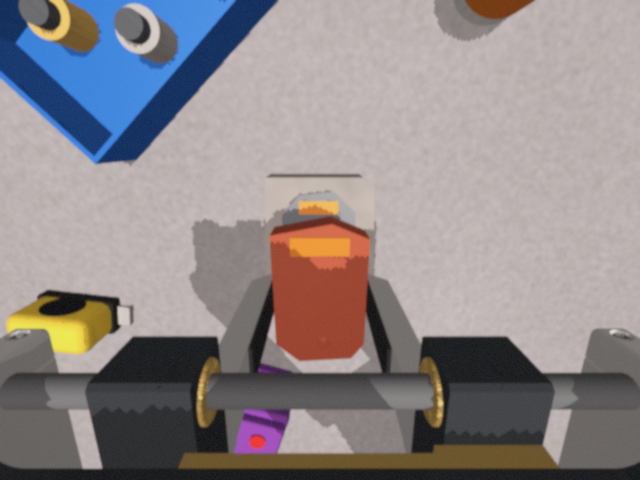

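Red hangs over grey, stripe on the same (downhill) side. Lowering, then easing it down.

```bash
python3 -m handwheel '[{"delta_pos":[0,20,0],"yaw":0},{"delta_pos":[0,40,0],"yaw":0},{"delta_pos":[0,54,0],"yaw":0},{"delta_pos":[0,60,0],"yaw":0},{"delta_pos":[0,61,0],"yaw":0},{"delta_pos":[0,61,0],"yaw":0},{"delta_pos":[0,61,0],"yaw":0}]'; python3 -m handwheel '[{"delta_pos":[0,1,0],"yaw":0},{"delta_pos":[0,2,0],"yaw":0},{"delta_pos":[0,3,0],"yaw":0},{"delta_pos":[0,4,0],"yaw":0},{"delta_pos":[0,4,0],"yaw":0}]';python3 rel.py
```

```text
time: 13.2
tool_pos: [0.6428, 0.0197, 0.0803]
ee_rot: [-1.569, 0.001, -2.27]
wrist_force: [-0.6, -0.0, -1.8]
width: 0.0497
time: 13.7
tool_pos: [0.6421, 0.0197, 0.0756]
ee_rot: [-1.57, 0.0, -2.27]
wrist_force: [-0.7, 0.3, 1.2]
width: 0.0497
13.7 [0.6421 0.0197 0.0756] toolxz to grey top mm 0.3159129712849219 -0.3793383601416356 stone yaw -40.05909200557235 j6 2.212446919886997
```

```bash
python3 -m handwheel '[{"delta_pos":[0,1,0],"yaw":0},{"delta_pos":[0,2,0],"yaw":0},{"delta_pos":[0,2.5,0],"yaw":0},{"delta_pos":[0,2.5,0],"yaw":0}]';  python3 -m handwheel '[{"delta_pos":[0,0,0],"yaw":0},{"delta_pos":[0,0,0],"yaw":0},{"delta_pos":[0,0,0],"yaw":0}]' 80; python3 -m handwheel '[{"delta_pos":[0,0,0],"yaw":0},{"delta_pos":[0,-20,0],"yaw":0},{"delta_pos":[0,-60,0],"yaw":0},{"delta_pos":[0,-90,0],"yaw":0},{"delta_pos":[0,-90,-50],"yaw":0},{"delta_pos":[0,-90,-60],"yaw":0},{"delta_pos":[0,-90,-60],"yaw":0},{"delta_pos":[0,-90,-60],"yaw":0}]' 0;python3 - <<'E'
from h import *
s=robot.snapshot("side");crop(s,(230,190,350,300),6,"pics/p4.png")
E
python3 w.py w9; python3 - <<'E'
from h import *
import pickle
s=pickle.load(open("w_w9.pkl","rb"))
p=proj(s,[.6416,.0197,.09])[0].astype(int);o=p-[65,75];print(o)
crop(s,(o[0],o[1],o[0]+130,o[1]+150),4.5,"pics/w9c.png")
E
```

```text
time: 14.1
tool_pos: [0.6425, 0.0195, 0.0744]
ee_rot: [-1.569, 0.001, -2.27]
wrist_force: [-1.8, -0.6, 5.9]
width: 0.0498
time: 14.4
tool_pos: [0.6417, 0.0197, 0.0719]
ee_rot: [-1.571, -0.0, -2.27]
wrist_force: [0.0, 0.3, -0.1]
width: 0.0644
time: 15.2
tool_pos: [0.5962, 0.058, 0.162]
ee_rot: [-1.57, -0.001, -2.27]
wrist_force: [-0.0, 0.2, -0.3]
width: 0.0937
15.3 [0.5966 0.0576 0.1619] [-1.5708e+00 -7.0000e-04 -2.2708e+00] [-0.24 -0.08 -0.25] 0.09381319746679831 [ 0.    0.21  1.32 -0.    1.61  2.27]
[253  99]
```

View pics/p4.png

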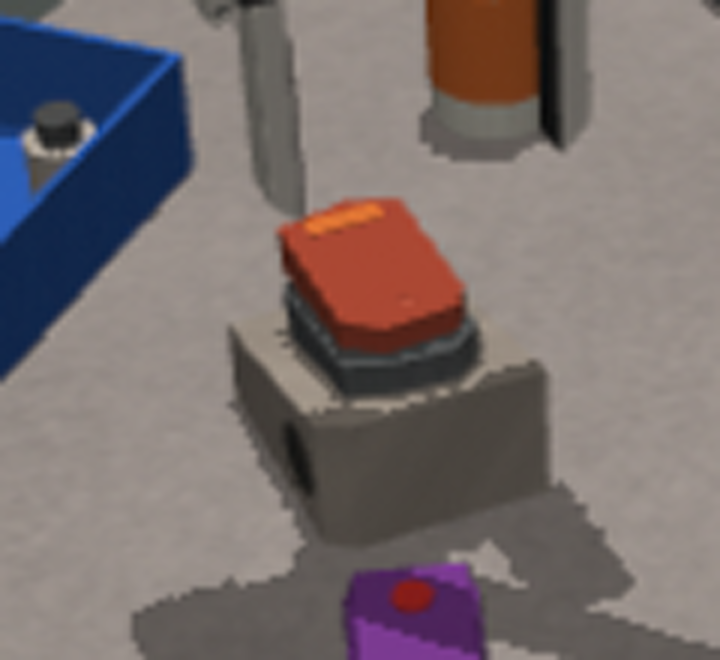

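View pics/w9c.png

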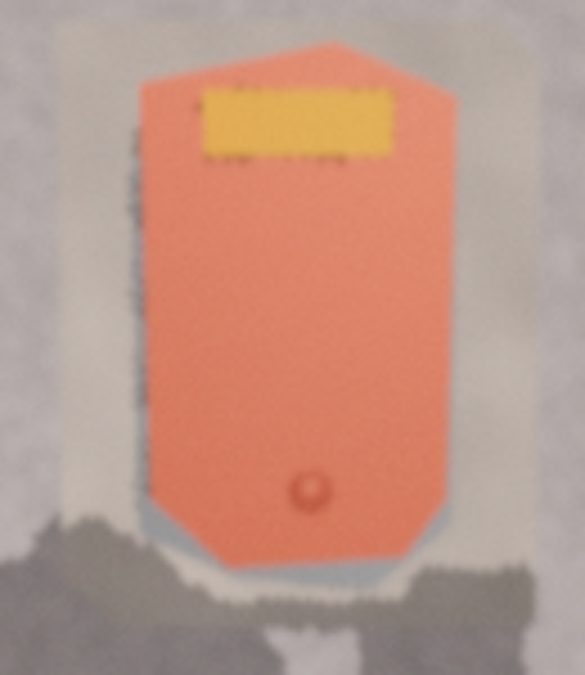

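```bash
python3 - <<'E'
from h import *
import h,pickle
s=pickle.load(open("w_w9.pkl","rb"))
f=lambda p:(np.array(p)+.5)/4.5-.5+np.array([253,99])
o=h.slopefit
h.slopefit=lambda *a:o(*a,k=0.)
for z in(.082,.085):
  c,y=stonefit(s,f([(142,88),(150,495)]),f([(455,100),(445,495)]),f([(335,44),(230,567)]),z,np.array([.64,.02]),-.7)
S=pickle.load(open("s0.pkl","rb"));a,b=S["scene"],S["side"]
x=cv2.resize(a["image"][178:226,405:445,::-1],None,fx=10,fy=10,interpolation=cv2.INTER_CUBIC)
cv2.imwrite("pics/l1.png",x)
E
```

```text
cen [0.6439 0.0173] yaw -40.2 [-40.4 -40. ] width 0.0501 len 0.0848
cen [0.6441 0.0171] yaw -40.2 [-40.4 -40. ] width 0.0495 len 0.0839
```

View pics/l1.png

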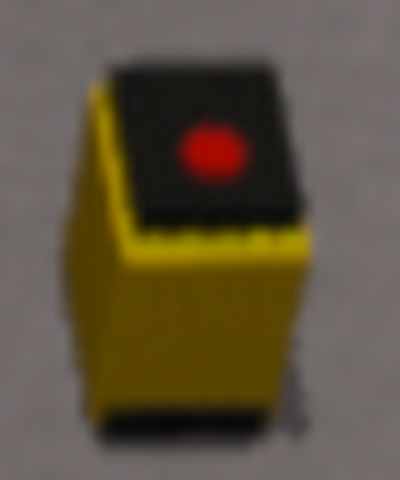

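```bash
python3 - <<'E'
from h import *
import pickle
S=pickle.load(open("s0.pkl","rb"));a=S["scene"]
f=lambda p:(np.array(p)+.5)/10-.5+np.array([405,178])
p=plane(a,f([(105,65),(278,65),(312,235),(128,240)]),.078);print(p.round(4))
for i in range(4):
    d=p[(i+1)%4]-p[i];print(np.linalg.norm(d),np.degrees(np.arctan2(d[1],d[0])))
print(p.mean(0))
o=robot.get_obs();d=p.mean(0)[:2]-o["tool_pos"][:2];t=o["ee_rot"][2]
print("toolxz",1000*d@[np.cos(t),np.sin(t)],1000*d@[-np.sin(t),np.cos(t)],np.degrees(t))
E
```

```text
[[0.473  0.277  0.078 ]
 [0.4837 0.3168 0.078 ]
 [0.5378 0.303  0.078 ]
 [0.5283 0.2612 0.078 ]]
0.04117155810483324 75.00399869055643
0.05590506813776723 -14.276959067115218
0.042847880698757605 -102.8491985192195
0.05751350675174476 164.06285464361787
[0.50571274 0.28948137 0.078     ]
toolxz -118.8513757669694 -218.87667240674443 -130.10628740520318
```

```bash
python3 -m handwheel '[{"delta_pos":[-20,-8,-38],"yaw":-0.1},{"delta_pos":[-40,-8,-76],"yaw":-0.2},{"delta_pos":[-60,-8,-114],"yaw":-0.3},{"delta_pos":[-80,-8,-152],"yaw":-0.4},{"delta_pos":[-100,-8,-190],"yaw":-0.447},{"delta_pos":[-119,-8,-219],"yaw":-0.447},{"delta_pos":[-119,-8,-219],"yaw":-0.447},{"delta_pos":[-119,-8,-219],"yaw":-0.447},{"delta_pos":[-119,-8,-219],"yaw":-0.447},{"delta_pos":[-119,-8,-219],"yaw":-0.447}]' 0; python3 w.py w10
```

```text
time: 16.3
tool_pos: [0.5058, 0.2889, 0.1703]
ee_rot: [-1.571, -0.001, -1.825]
wrist_force: [-0.1, -0.0, -0.4]
width: 0.0942
16.35 [0.5057 0.289  0.1703] [-1.5707e+00 -4.0000e-04 -1.8253e+00] [ 0.75 -0.61 -0.31] 0.09370074073012148 [ 0.42  0.17  1.35 -0.    1.62  2.25]
```

View pics/w10.png

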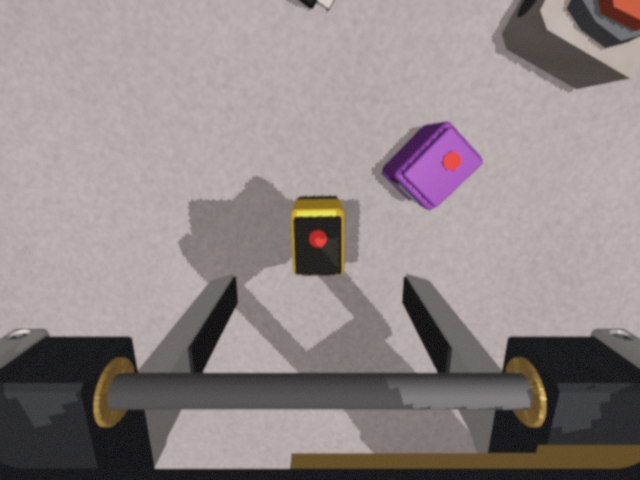

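```bash
python3 - <<'E'
from h import *
import pickle
s=pickle.load(open("w_w10.pkl","rb"))
crop(s,(280,185,360,285),6,"pics/w10c.png")
E
```

```text
(no output)
```

View pics/w10c.png

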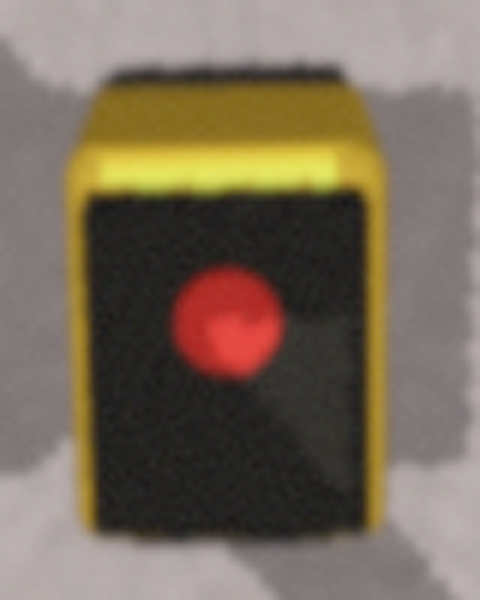

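```bash
python3 - <<'E'
from h import *
import h,pickle
s=pickle.load(open("w_w10.pkl","rb"))
f=lambda p:(np.array(p)+.5)/6-.5+np.array([280,185])
o=h.slopefit
h.slopefit=lambda *a:o(*a,k=0.)
for z in(.072,.078):
  c,y=stonefit(s,f([(68,175),(84,525)]),f([(387,175),(382,525)]),f([(220,150),(220,540)]),z,np.array([.506,.289]),-.25)
print(plane(s,f([(228,323)]),.08))
o=robot.get_obs();d=c-o["tool_pos"][:2];t=o["ee_rot"][2];print("toolxz mm",1000*d@[np.cos(t),np.sin(t)],1000*d@[-np.sin(t),np.cos(t)], "yawcmd",-(y-np.pi/2-t))
E
```

```text
cen [0.5049 0.2889] yaw -13.7 [-13.3 -14.2] width 0.0435 len 0.0573
cen [0.5066 0.2884] yaw -13.7 [-13.3 -14.2] width 0.0426 len 0.0561
[[0.51100412 0.2875927  0.08      ]]
toolxz mm 0.3529954232430129 0.9878920432482257 yawcmd -0.01506550577491006
```

```bash
python3 - <<'E'
from h import *
import pickle
s=pickle.load(open("w_w10.pkl","rb"))
f=lambda p:(np.array(p)+.5)/6-.5+np.array([280,185])
y=np.radians(-13.7);x=np.array([np.cos(y),np.sin(y)]);o=robot.get_obs()["tool_pos"][:2]
for uv,z in [((225,68),.004),((225,68),.012),((225,80),.012),((225,148),.072),((225,190),.078),((225,540),.078),((225,540),.072)]:
    p=plane(s,f([uv]),z)[0,:2];print(uv,z,((p-o)@x*1000).round(1))
S=pickle.load(open("s0.pkl","rb"));b=S["side"]
v=cv2.resize(b["image"][320:385,262:318,::-1],None,fx=9,fy=9,interpolation=cv2.INTER_CUBIC);cv2.imwrite("pics/l2.png",v)
E
```

```text
(225, 68) 0.004 28.7
(225, 68) 0.012 30.0
(225, 80) 0.012 28.0
(225, 148) 0.072 28.1
(225, 190) 0.078 23.5
(225, 540) 0.078 -27.1
(225, 540) 0.072 -29.5
```

View pics/l2.png

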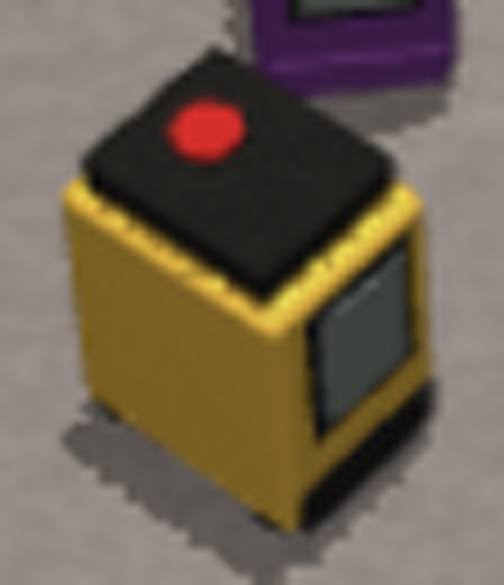

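```bash
python3 -m handwheel '[{"delta_pos":[0,10,-2],"yaw":-0.015},{"delta_pos":[0,40,-2],"yaw":-0.015},{"delta_pos":[0,80,-2],"yaw":-0.015},{"delta_pos":[0,115,-2],"yaw":-0.015},{"delta_pos":[0,132,-2],"yaw":-0.015},{"delta_pos":[0,138,-2],"yaw":-0.015},{"delta_pos":[0,138,-2],"yaw":-0.015},{"delta_pos":[0,138,-2],"yaw":-0.015},{"delta_pos":[0,138,-2],"yaw":-0.015}]' 0
python3 -m handwheel '[{"delta_pos":[0,0,0],"yaw":0},{"delta_pos":[0,0,0],"yaw":0},{"delta_pos":[0,0,0],"yaw":0},{"delta_pos":[0,0,0],"yaw":0},{"delta_pos":[0,0,0],"yaw":0},{"delta_pos":[0,0,0],"yaw":0},{"delta_pos":[0,0,0],"yaw":0},{"delta_pos":[0,0,0],"yaw":0}]' 255; python3 w.py w11
```

```text
time: 17.25
tool_pos: [0.5043, 0.2913, 0.0344]
ee_rot: [-1.568, 0.002, -1.808]
wrist_force: [0.1, 0.1, 1.0]
width: 0.094
time: 18.05
tool_pos: [0.5031, 0.2909, 0.0324]
ee_rot: [-1.571, 0.0, -1.808]
wrist_force: [-0.0, 1.2, 1.0]
width: 0.0458
18.1 [0.5031 0.2909 0.0324] [-1.5707e+00  1.0000e-04 -1.8079e+00] [ 0.11 -0.29  0.01] 0.04588646060105111 [0.43 0.25 1.53 0.   1.36 2.23]
```

View pics/w11.png

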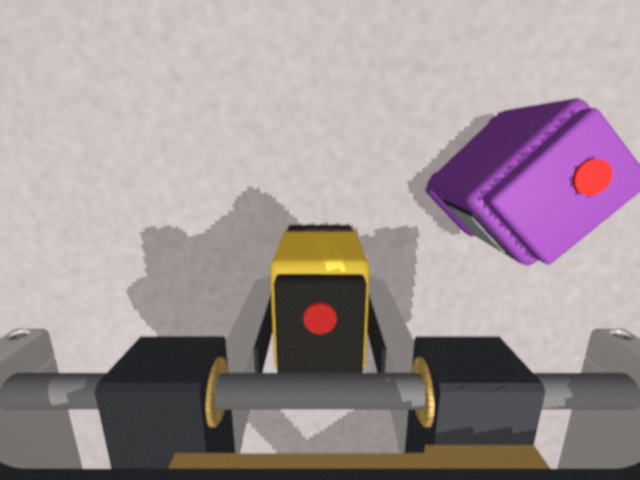

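```bash
python3 - <<'E'
from h import *
import pickle
s=pickle.load(open("w_w11.pkl","rb"))
y=-1.8079+np.pi/2;x=np.array([np.cos(y),np.sin(y)]);o=robot.get_obs()["tool_pos"][:2]
crop(s,(260,215,380,380),4,"pics/w11c.png")
for uv,z in [((320,226),.006),((320,232),.012),((320,262),.074),((320,275),.078),((320,318),.08)]:
    p=plane(s,[uv],z)[0,:2];print(uv,z,((p-o)@x*1000).round(1))
E
```

```text
(320, 226) 0.006 31.4
(320, 232) 0.012 29.1
(320, 262) 0.074 32.2
(320, 275) 0.078 27.8
(320, 318) 0.08 8.9
```

View pics/w11c.png

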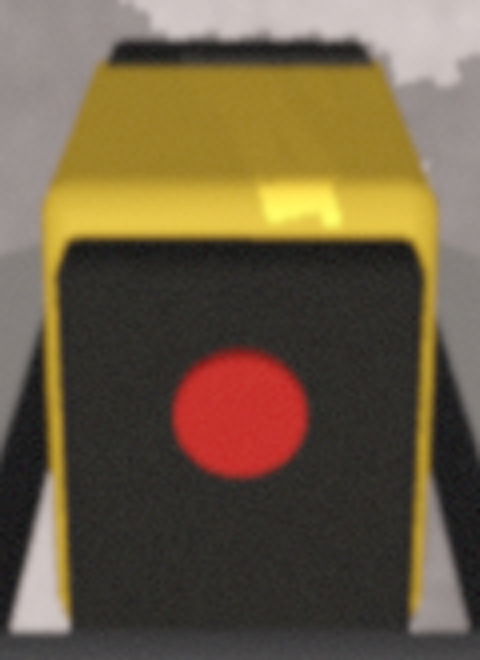

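```bash
python3 -m handwheel '[{"delta_pos":[0,-8,0],"yaw":0},{"delta_pos":[0,-25,0],"yaw":0},{"delta_pos":[0,-50,0],"yaw":0},{"delta_pos":[0,-80,0],"yaw":0},{"delta_pos":[0,-110,0],"yaw":0},{"delta_pos":[0,-130,0],"yaw":0},{"delta_pos":[10,-138,9],"yaw":0.02},{"delta_pos":[30,-138,26],"yaw":0.06},{"delta_pos":[55,-138,48],"yaw":0.11},{"delta_pos":[80,-138,70],"yaw":0.16},{"delta_pos":[105,-138,91],"yaw":0.21},{"delta_pos":[130,-138,113],"yaw":0.26}]'; python3 -m handwheel '[{"delta_pos":[0,0,0],"yaw":0}]'; cat > rel2.py <<'E'
from h import *
o=robot.get_obs();c=np.array([.6442,.0170]);d=c-o["tool_pos"][:2];t=o["ee_rot"][2]
print(o["time"],o["tool_pos"].round(4),"toolxz to red top mm",1000*d@[np.cos(t),np.sin(t)],1000*d@[-np.sin(t),np.cos(t)],"yawcmd",-(np.radians(-130.2)-t),"j6",o["joint_positions"][5],"w",o["width"])
E
python3 rel2.py
```

```text
time: 19.3
tool_pos: [0.5819, 0.1355, 0.1685]
ee_rot: [-1.573, -0.003, -2.071]
wrist_force: [0.1, 0.3, -3.6]
width: 0.0456
time: 19.4
tool_pos: [0.5833, 0.1325, 0.1682]
ee_rot: [-1.571, -0.005, -2.075]
wrist_force: [-0.4, 0.3, -4.4]
width: 0.0455
19.4 [0.5833 0.1325 0.1682] toolxz to red top mm 71.60499966055646 109.15332479375078 yawcmd 0.19695520806061761 j6 2.205855449862581 w 0.04554134820962986
```

```bash
python3 -m handwheel '[{"delta_pos":[15,0,22],"yaw":0.04},{"delta_pos":[32,0,48],"yaw":0.08},{"delta_pos":[50,0,75],"yaw":0.13},{"delta_pos":[65,0,99],"yaw":0.18},{"delta_pos":[71,0,109],"yaw":0.197},{"delta_pos":[71,0,109],"yaw":0.197},{"delta_pos":[71,0,109],"yaw":0.197},{"delta_pos":[71,0,109],"yaw":0.197},{"delta_pos":[71,0,109],"yaw":0.197}]';python3 rel2.py; python3 w.py w12; python3 - <<'E'
from h import *
s=robot.snapshot("side");crop(s,(220,110,360,290),3.3,"pics/p5.png")
E
```

```text
time: 20.3
tool_pos: [0.6438, 0.0249, 0.1707]
ee_rot: [-1.571, 0.0, -2.263]
wrist_force: [0.4, -0.3, -4.4]
width: 0.0457
20.3 [0.6438 0.0249 0.1707] toolxz to red top mm 5.852286534020403 5.389468599670493 yawcmd 0.009444413100861304 j6 2.2136142163241646 w 0.045702229172944406
20.35 [0.6439 0.0248 0.1707] [-1.5707e+00  2.0000e-04 -2.2632e+00] [-0.27  0.67 -3.72] 0.045578265158245534 [-0.05  0.31  1.18  0.    1.65  2.21]
```

View pics/p5.png

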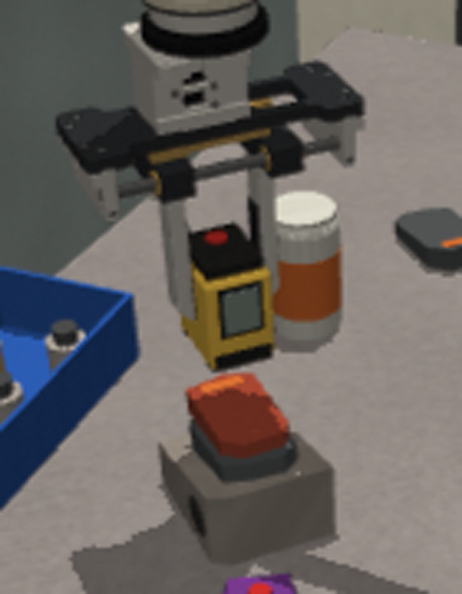

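View pics/w12.png

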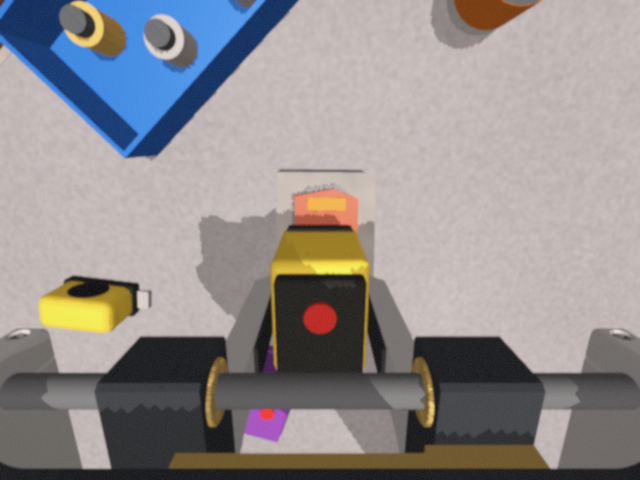

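```bash
python3 -m handwheel '[{"delta_pos":[6,0,5.5],"yaw":0.009},{"delta_pos":[6,10,5.5],"yaw":0.009},{"delta_pos":[6,22,5.5],"yaw":0.009},{"delta_pos":[6,34,5.5],"yaw":0.009},{"delta_pos":[6,42,5.5],"yaw":0.009},{"delta_pos":[6,46,5.5],"yaw":0.009},{"delta_pos":[6,46,5.5],"yaw":0.009},{"delta_pos":[6,46,5.5],"yaw":0.009},{"delta_pos":[6,46,5.5],"yaw":0.009}]';python3 rel2.py; python3 w.py w13; python3 - <<'E'
from h import *
s=robot.snapshot("side");crop(s,(240,140,340,270),4.5,"pics/p6.png")
E
```

```text
time: 21.3
tool_pos: [0.6452, 0.0154, 0.1254]
ee_rot: [-1.569, 0.001, -2.274]
wrist_force: [0.6, 0.4, -4.0]
width: 0.0462
21.3 [0.6452 0.0154 0.1254] toolxz to red top mm -0.5670278051639923 -1.7703611542961357 yawcmd -0.0015109260272554437 j6 2.2100695718198597 w 0.0461561374550507
21.35 [0.6452 0.0154 0.1254] [-1.5693e+00  9.0000e-04 -2.2739e+00] [ 0.07 -0.1  -3.56] 0.04540012726451636 [-0.06  0.32  1.25 -0.    1.57  2.21]
```

View pics/p6.png

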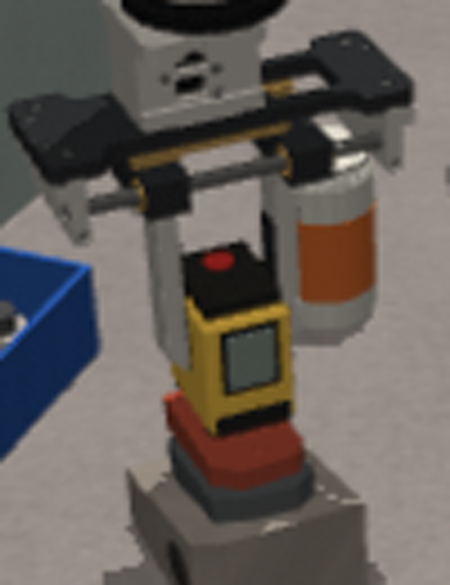

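View pics/w13.png

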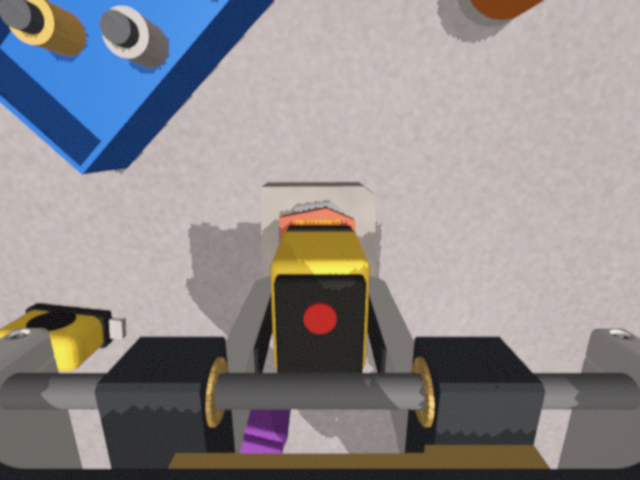

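```bash
python3 -m handwheel '[{"delta_pos":[-0.5,1,-1],"yaw":0},{"delta_pos":[-0.5,2,-1.5],"yaw":0},{"delta_pos":[-0.5,3,-1.5],"yaw":0},{"delta_pos":[-0.5,4,-1.5],"yaw":0},{"delta_pos":[-0.5,5,-1.5],"yaw":0},{"delta_pos":[-0.5,5,-1.5],"yaw":0},{"delta_pos":[-0.5,5,-1.5],"yaw":0}]';python3 -m handwheel '[{"delta_pos":[0,0.5,0],"yaw":0},{"delta_pos":[0,1,0],"yaw":0},{"delta_pos":[0,1,0],"yaw":0},{"delta_pos":[0,1,0],"yaw":0}]';python3 rel2.py
```

```text
time: 22.1
tool_pos: [0.6438, 0.0167, 0.1194]
ee_rot: [-1.571, -0.0, -2.274]
wrist_force: [0.0, 0.2, -4.6]
width: 0.0461
time: 22.5
tool_pos: [0.6438, 0.0168, 0.1184]
ee_rot: [-1.571, -0.0, -2.274]
wrist_force: [0.2, -0.7, -4.7]
width: 0.0458
22.5 [0.6438 0.0168 0.1184] toolxz to red top mm -0.40362123468833094 0.15838421458342172 yawcmd -0.0015242150060741366 j6 2.212074621054209 w 0.045814748969961114
```

No contact yet (wrist force still −4.7 N). Lowering by 1 mm at a time.

```bash
python3 -m handwheel '[{"delta_pos":[0,0.5,0],"yaw":0},{"delta_pos":[0,1,0],"yaw":0},{"delta_pos":[0,1,0],"yaw":0},{"delta_pos":[0,1,0],"yaw":0}]';python3 -m handwheel '[{"delta_pos":[0,0.5,0],"yaw":0},{"delta_pos":[0,1,0],"yaw":0},{"delta_pos":[0,1,0],"yaw":0},{"delta_pos":[0,1,0],"yaw":0}]'
```

```text
time: 22.9
tool_pos: [0.6438, 0.0168, 0.1174]
ee_rot: [-1.571, -0.0, -2.274]
wrist_force: [-0.0, 0.4, -3.8]
width: 0.0458
time: 23.3
tool_pos: [0.6439, 0.0167, 0.117]
ee_rot: [-1.57, 0.0, -2.274]
wrist_force: [-0.4, 0.4, -1.5]
width: 0.0462
```

Contact at about 117.3 mm, as predicted. A little more, then release.

```bash
python3 -m handwheel '[{"delta_pos":[0,0.5,0],"yaw":0},{"delta_pos":[0,0.5,0],"yaw":0},{"delta_pos":[0,0.5,0],"yaw":0}]';python3 -m handwheel '[{"delta_pos":[0,0,0],"yaw":0},{"delta_pos":[0,0,0],"yaw":0},{"delta_pos":[0,0,0],"yaw":0},{"delta_pos":[0,0,0],"yaw":0}]' 80; python3 rel2.py; python3 - <<'E'
from h import *
s=robot.snapshot("side");crop(s,(240,140,340,270),4.5,"pics/p7.png")
E
```

```text
time: 23.6
tool_pos: [0.644, 0.0167, 0.1168]
ee_rot: [-1.57, 0.0, -2.274]
wrist_force: [-1.3, -0.3, 1.5]
width: 0.0458
time: 24.0
tool_pos: [0.644, 0.0168, 0.1159]
ee_rot: [-1.571, 0.0, -2.274]
wrist_force: [-0.6, 0.6, 0.5]
width: 0.0641
24.0 [0.644  0.0168 0.1159] toolxz to red top mm -0.3237854392979445 0.027372873852951174 yawcmd -0.0015680033397496018 j6 2.2120798756436124 w 0.06411873352293289
```

View pics/p7.png

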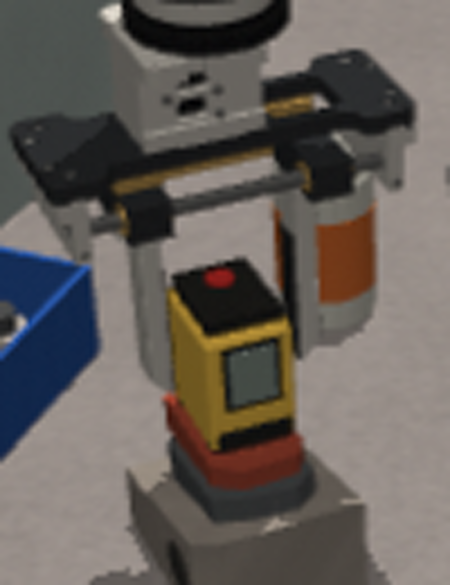

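```bash
python3 -m handwheel '[{"delta_pos":[0,-5,0],"yaw":0},{"delta_pos":[0,-20,0],"yaw":0},{"delta_pos":[0,-45,0],"yaw":0},{"delta_pos":[0,-75,0],"yaw":0},{"delta_pos":[0,-105,0],"yaw":0},{"delta_pos":[0,-130,0],"yaw":0},{"delta_pos":[0,-130,-40],"yaw":0},{"delta_pos":[0,-130,-80],"yaw":0},{"delta_pos":[0,-130,-120],"yaw":0},{"delta_pos":[0,-130,-120],"yaw":0},{"delta_pos":[0,-130,-120],"yaw":0}]' 0; python3 w.py w14;python3 - <<'E'
from h import *
import pickle
S={n:robot.snapshot(n) for n in("scene","side")};pickle.dump(S,open("s1.pkl","wb"))
crop(S["side"],(240,140,340,290),4,"pics/p8.png");crop(S["scene"],(290,190,390,310),5,"pics/p9.png")
cv2.imwrite("pics/scene1.png",S["scene"]["image"][:,:,::-1])
S0=pickle.load(open("s0.pkl","rb"))
for n in S:
    d=cv2.absdiff(S[n]["image"],S0[n]["image"]).max(2)
    bx={"scene":{"tape":(425,260,470,305),"can":(208,285,250,340)},"side":{"tape":(175,285,228,330),"can":(295,165,328,215)}}[n]
    for k,(a,b,c,e) in bx.items():print(n,k,(d[b:e,a:c]>40).sum())
E
```

```text
time: 25.15
tool_pos: [0.5524, 0.0948, 0.2479]
ee_rot: [-1.568, 0.002, -2.273]
wrist_force: [-0.2, -0.1, -0.5]
width: 0.0939
25.2 [0.5529 0.0942 0.2473] [-1.5685e+00  1.3000e-03 -2.2738e+00] [ 0.64  1.05 -0.84] 0.09410884445688299 [ 0.07  0.11  1.27 -0.    1.76  2.34]
scene tape 0
scene can 0
side tape 0
side can 107
```

View pics/p8.png

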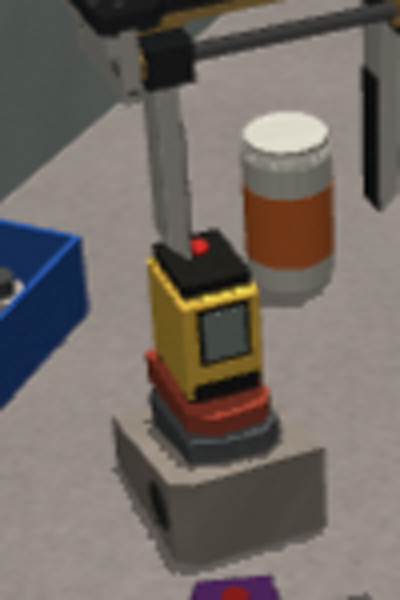

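View pics/p9.png

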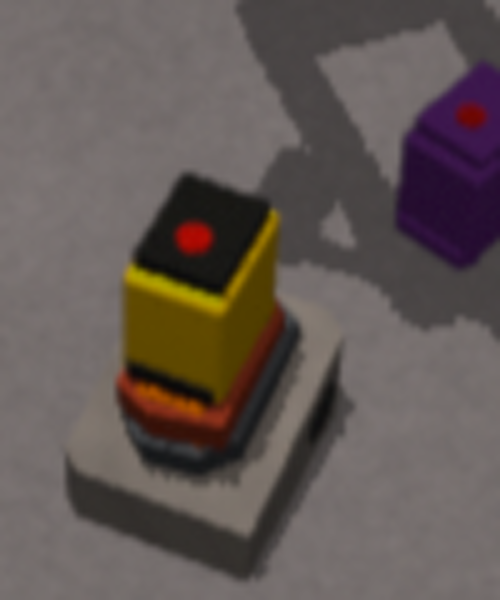

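View pics/w14.png

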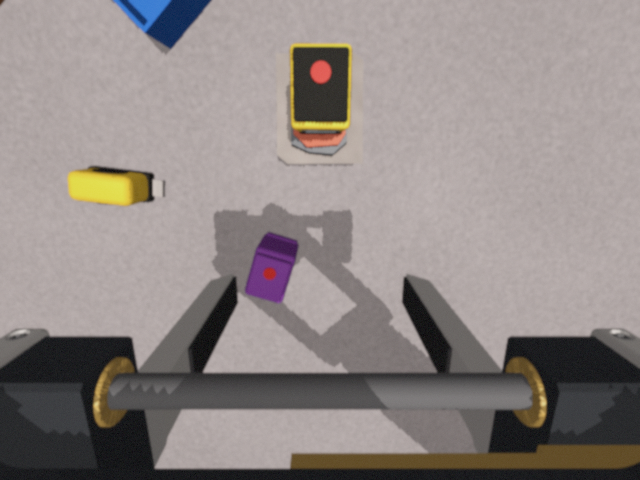

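```bash
python3 - <<'E'
from h import *
import pickle
S=pickle.load(open("s1.pkl","rb"));b=S["side"];a=S["scene"]
y=np.radians(-40.2);x=np.array([np.cos(y),np.sin(y)]);v=np.array([-x[1],x[0]]);c=np.array([.644,.017])
for n,s,o,k in (("side",b,(240,140),4),("scene",a,(290,190),5)):
  for sx,sy in((-1,1),(-1,-1),(1,1),(1,-1)):
    p=c+x*.032*sx+v*.023*sy
    q=(proj(s,np.r_[p,.090]),proj(s,np.r_[p,.155]));print(n,sx,sy,[((u[0]-o)*k).round(0) for u in q])
m=lambda s,bx:None
def btn(s,bx):
    x0,y0,x1,y1=bx;im=s["image"][y0:y1,x0:x1].astype(int);k=(im[...,0]>120)&(im[...,1]<70)&(im[...,2]<70);yy,xx=np.nonzero(k);return xx.mean()+x0,yy.mean()+y0
u=btn(a,(318,230,338,245));w=btn(b,(280,195,296,206));print(u,w);X=tri(a,u,b,w);print("button",X,"laser-frame",(X[:2]-c)@x,(X[:2]-c)@v)
o=cv2.resize(b["image"][195:255,270:315,::-1],None,fx=10,fy=10,interpolation=cv2.INTER_CUBIC);cv2.imwrite("pics/e1.png",o)
o=cv2.resize(a["image"][222:285,308:352,::-1],None,fx=9,fy=9,interpolation=cv2.INTER_CUBIC);cv2.imwrite("pics/e2.png",o)
for n,s,o,k in (("e1",b,(270,195),10),("e2",a,(308,222),9)):
  for sx,sy in((-1,1),(-1,-1),(1,1),(1,-1)):
    p=c+x*.032*sx+v*.023*sy
    q=(proj(s,np.r_[p,.090])[0],proj(s,np.r_[p,.155])[0]);d=q[1]-q[0];print(n,sx,sy,[((t-o)*k).round(0) for t in q],"vertical slope dx/dy",(d[0]/d[1]).round(3))
E
```

```text
side -1 1 [array([187., 403.]), array([180., 305.])]
side -1 -1 [array([265., 382.]), array([260., 284.])]
side 1 1 [array([148., 344.]), array([139., 248.])]
side 1 -1 [array([222., 324.]), array([216., 228.])]
scene -1 1 [array([278., 303.]), array([284., 204.])]
scene -1 -1 [array([180., 268.]), array([182., 168.])]
scene 1 1 [array([216., 413.]), array([220., 315.])]
scene 1 -1 [array([116., 375.]), array([115., 276.])]
(np.float64(328.32142857142856), np.float64(237.0)) (np.float64(289.5), np.float64(201.0))
button [0.64761012 0.01152905 0.16434178] laser-frame 0.006288660469794654 -0.0018485053714809357
e1 -1 1 [array([168., 459.]), array([149., 213.])] vertical slope dx/dy 0.079
e1 -1 -1 [array([361., 405.]), array([349., 161.])] vertical slope dx/dy 0.05
e1 1 1 [array([ 70., 309.]), array([48., 69.])] vertical slope dx/dy 0.092
e1 1 -1 [array([256., 260.]), array([241.,  21.])] vertical slope dx/dy 0.064
e2 -1 1 [array([339., 258.]), array([350.,  79.])] vertical slope dx/dy -0.061
e2 -1 -1 [array([162., 194.]), array([165.,  14.])] vertical slope dx/dy -0.019
e2 1 1 [array([228., 455.]), array([234., 278.])] vertical slope dx/dy -0.036
e2 1 -1 [array([ 46., 387.]), array([ 45., 209.])] vertical slope dx/dy 0.009
```

View pics/e1.png

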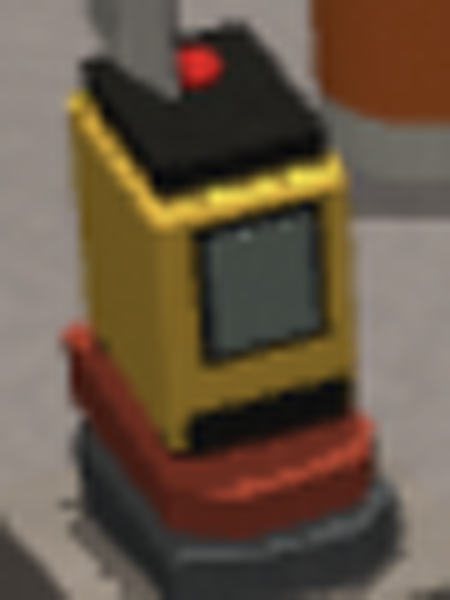

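View pics/e2.png

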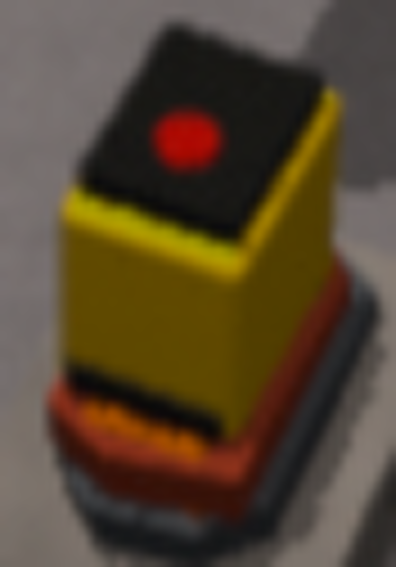

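```bash
python3 - <<'E'
from bench import robot
print(robot.close_job(), robot.get_obs()["time"])
E
```

```text
the job is handed in; nothing more can be done
the job is handed in; nothing more can be done
```

The stand is built and the job is handed in. Grey lies on the block and red on grey, both with their striped thick ends downhill. The laser stands upright on the middle of red, released, with the arm clear. It took about 25 s of the 64 s allowed.

**Pile position:** The fitted tops came out at 0.6 to 3.5 mm from the block's middle. Yaw was within 0.5° of the block.

**Laser level:** Edge slopes in the side view match true vertical to about 1°. In the scene view the edges were blurred: two read about 2° and 3.6° off, but in opposite directions. That points to rounded corners and the inset base rather than a lean, so I take it as within tolerance. The button measured 164 mm above the bench, as expected.

**Forces:** The largest wrist force shown in any reading was about 6 N.

**Bystanders:** The tape showed no change in either view, and the can none in the scene view. One check disagreed: the side view had 107 changed pixels around the can. I put that down to the gripper finger passing in front of it, but did not check it separately.

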